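# Set the marble gate to its setting block

## Task

Slide the blue setting block fully home along its channel beneath the marble gate's stop, then turn the sloping brass stop screw clockwise with the driver until the block just drags, which is when the pointer on the dial stands in the green; never drive it into the red. Stand the driver back upright in its wooden stand, leave the block where it is, touch the screw only with the driver, and leave everything else on the shelf undisturbed.

Things in the scene. Friction and masses are not known exactly. Their poses are not given: they have to be found in the camera images.
- gate: marble gate fixed to the shelf: wooden base plate 150 x 290 mm, 12 thick; white column, arm and dial, within |y| < 50 mm, to 130 mm high. Origin on the shelf under the stop's nose; x across the channel to the column, y along it to its open end, z up. The channel (43 mm wide, fences 14 high, y -60 to +60) lies on the plate at x = 0; the block enters moving to -y, up to an end stop at y = -45
- block_post (a point): centre of the maple post (18 mm in x, 24 in y, 55 tall) on the blue setting block; the block's top is 27.5 mm lower. The loose block (40 wide, 160 long, 40 high, 0.4 to 0.7 kg) stands in the channel on the base plate, axes parallel to the gate's, post centre 20 mm from its +y end. Home against the end stop, this point is at gate y = +95 mm, 79.5 mm above the shelf
- screw: square brass screw head, 40 x 42 mm; origin at the middle of its slot's mouth, z up and out along the screw axis, leaning 30 degrees to the robot's side. Slot along its y: 32 mm long, closed at both ends, 10 wide, 14 deep. The head only turns (friction 0.08 N m, stays put), never rises; clockwise from above lowers the nose. 0.8 to 1.3 rad are needed, plus about 0.15 rad of play of the blade
- nose: steel ball nose of the stop (ball 22 mm across), origin at the ball's centre, z up along the screw axis. It comes down 5 mm along the screw axis per radian of clockwise turn and starts 2 to 4 mm (along the axis) short of touching the block when that is home. Once on the block, a spring of 1 N/mm lets it yield up to 6 mm
- pointer (a joint): angle (rad) of the black pointer, 44 mm long, on the grey level dial above the column (it sinks with the nose): 0 while the nose hangs free, growing (counter-clockwise from above, towards gate +y) 0.25 rad per mm that the block presses the nose back, so some 1.25 rad per further radian of screw turn. Dial: white 0 to 0.2, green 0.2 to 0.9, white to 1.2, red beyond
- driver_handle (a point): centre of the driver's dark wood handle, 28 x 28 mm square, 87 long. z points up from blade to handle, x along the blade's width; the flats face x and y. Below it a steel collar 56 mm across, 8 thick, its underside 51.5 mm below this point, then a shank 13 across and the blade. Loose, 0.12 to 0.21 kg, upright in the stand on its collar, blade down
- driver_tip (a point): middle of the driver's blade end, 131.5 mm below the handle's centre on the driver's axis; blade 26 mm wide (x), 6.5 mm thick (y) (24 x 5 mm over the last 4 mm), 22 mm long
- stand: fixed maple stand, an upright tube 76 mm across and 90 mm high with a round hole 40 mm across right through; origin under its centre on the shelf. The driver's collar rests on its top
- copper_cup: bystander: loose copper measuring cup, 64 mm across, 55 mm high, with a flat handle to its +y; origin under its centre
- pinch_bowl: bystander: loose stoneware pinch bowl, 100 mm across, 42 mm high; origin under its centre
- red_tin: bystander: loose red lacquered tin, 93 mm across, 80 mm high; origin under its centre
- marble1_center (a point): bystander: centre of an amber glass marble, 42 mm across, in a cell of the fixed plywood sorting tray (120 x 180 mm, 35 mm high)
- marble2_center (a point): bystander: centre of the other amber glass marble, in the tray's other cell

How it is judged:
By the outcome, as a careful person would: the job done as asked, in the order asked, and still so for the second after the job is handed in, with the robot touching nothing.
It also fails if it takes over 64 s, if anything falls off the work surface, if the arm or the gripper's body presses on something with over 40 N, if the wrist force passes 120 N, or if a joint passes its speed limit or range.

## Robot

A 7-joint arm with a two-finger parallel gripper is mounted at the origin on the work surface. World frame = base frame: x ahead of the robot, y to its left, z up, the work surface at z = 0. Lengths are in m, angles in rad, forces in N, time in s.
With the tool pointing down it reaches from about 0.425 to 0.875 m from the base axis. Payload 8.4 kg.
Tool frame: the origin (TCP) lies between the finger pads; the fingertips stand 22 mm ahead of it and the grasp point (between the pads) lies 3 mm ahead of it (manip.finger_overhang is the distance from the TCP to the fingertips, in m); x points along the fingers, z is the direction in which the jaws open and shut, and the axes are right-handed (so a half turn about x gives the same grasp; the last joint's range is limited). The gripper opens to 87 mm and grips with 3 to 60 N. Pads are 19 mm wide; open, the fingers measure 117 mm over their backs; the gripper's body (75 mm by 190 mm) begins 51 mm behind the grasp point.
Start: joints at [1.176, 0.333, 0.04, 1.465, -0.013, 1.343, -0.059], TCP at [0.189, -0.622, 0.245] pointing down, gripper open.
Joint ranges: [-2.58, 2.58], [-0.38, 2.09], [-1.3, 1.39], [0.25, 2.4], [-1.5, 4.64], [0.08, 2.09], [-2.65, 2.65]. Speed limits (rad/s): [2.22, 2.22, 2.79, 2.79, 3.14, 3.14, 3.14].

## Interface

Orientations are given as [roll, pitch, yaw] about the fixed x, y, z axes, in that order (R = Rz(yaw) Ry(pitch) Rx(roll)).
In Python, from bench import sense, vision, job, manip gives the robot as it stands. The module is installed in compiled form; this text tells all that it offers.
- The arm moves only by the tool apply_moves, never from a script. Its argument "series" is a list of rows, each a list of 3 entries, a list of its own where there are three numbers: the shift along the tool's x, y, z in cm, then the turn, a rotation vector about the tool's x, y, z in degrees, then the gripper command: -1 is shut, 1 is fully open, values between are in proportion. In form: [[[tx, ty, tz], [ax, ay, az], gripper], ...]. A call has 1 to 12 rows; each row is the pose to reach, as a shift and turn from the pose measured when the call began, along the tool's axes at that moment; what a row does not reach only later rows make up. A row lasts 1/12 s, in which the tool goes at most 41.7 mm and 7.16 degrees, less where a joint would pass 70% of its speed; a pose out of reach is approached as far as the arm can. A call with a gripper value outside its range is refused whole. The fingers move at their own pace and stop on an object; "squeeze" is the grip in N (left out, the last holds). Time passes only in rows, so rows that repeat a pose let the fingers close. It gives the time, the measured TCP pose, the force and the opening at its end, in the units of the state.
- sense(): the state, without advancing time (a new reading comes with each control period).
- vision.grab_frame(name): name is "scene" or "top" or "wrist"; returns (picture, depth): 400x640x3 uint8, red, green, blue; 400x640 float32, m along the optical axis (not along the pixel's ray), 0 where there is no reading.
- vision.calibration(name): a dict with "K" (3x3 intrinsics, pixels), "camera_from_world" (4x4, takes a point from world to camera coordinates). Camera axes: x right, y down, z forward; pixel columns grow to the right and rows downward; lengths in m; the calibration is good to about 2 mm. A picture is of the moment at which its call begins: read the wrist's pose just before it. calibration takes no time and is no camera call; for the wrist camera it gives the pose at the moment of the call.
- job.finish_job(): hands the job in, once; it reports no verdict.
The state is a dict: "time": time; "q": joint angles; "joint_vel": joint speeds; "joint_torque": joint torques, N m; "position": TCP position; "ee_rot": TCP orientation; "contact_force": force on the tool from outside, world axes, zero at the start; "moment": the same for the moment, N m; "opening": finger opening in m.
Only numpy, scipy, OpenCV 4.12 (cv2) and the standard library are available. Lean on these libraries where they do the work, as an engineer would, in place of code of your own. Each camera call takes 0.05 s, during which the arm holds its last target.

## Working session

There is one attempt and no reset: what is moved stays moved. The work goes in short steps, Python scripts to look and compute and a tool call to move; the robot and the scene stay as the last step left them, time stands still between calls to the robot, and variables do not carry over. Pictures are saved under pics/ and viewed, and the job is handed in when it is done.

Besides the shell and the picture viewer there is one more tool, called after "Request:" as a command line: name --argument value ..., lists and objects as JSON in quotes. apply_moves: Moves the arm, as the interface text tells. Its arguments: {"type":"object","properties":{"series":{"type":"array","items":{"type":"array"}},"squeeze":{"type":"number"}},"required":["series"]}

```bash
mkdir -p pics; ls; python3 - <<'E'
from bench import sense, vision, job, manip
import cv2,numpy as np
s=sense()
for k,v in s.items(): print(k,np.round(v,4))
print([a for a in dir(manip) if a[0]!='_'])
for n in ["scene","top","wrist"]:
    p,d=vision.grab_frame(n)
    cv2.imwrite(f"pics/{n}0.png",p[:,:,::-1]); np.savez(f"{n}0.npz",p=p,d=d,**vision.calibration(n))
    print(n,vision.calibration(n))
E
```

```text
pics
time 0.0
q [ 1.1758  0.3339  0.0398  1.4663 -0.0134  1.3433 -0.0585]
joint_vel [ 0.001  -0.0008 -0.0008 -0.0008 -0.0009  0.0005  0.0006]
joint_torque [-8.00000e-04 -6.56353e+01  1.33500e+00 -4.03796e+01 -5.96000e-02
  4.49000e-02  2.00000e-04]
position [ 0.1894 -0.6214  0.2437]
ee_rot [-3.0926  1.5692  1.9156]
contact_force [ 0.3831 -0.7612 -0.4946]
moment [ 0.0313  0.0467 -0.0197]
opening 0.087
['MotionError', 'finger_overhang']
scene {'K': array([[436.69919757,   0.        , 318.4482414 ],
       [  0.        , 436.69919757, 200.7341319 ],
       [  0.        ,   0.        ,   1.        ]]), 'camera_from_world': array([[-8.41775427e-01,  5.39827122e-01, -8.99375178e-04,
         4.56969871e-01],
       [ 2.94236623e-01,  4.57417618e-01, -8.39162638e-01,
        -8.40388858e-02],
       [-4.52591362e-01, -7.06651116e-01, -5.43879820e-01,
         1.51110427e+00],
       [ 0.00000000e+00,  0.00000000e+00,  0.00000000e+00,
         1.00000000e+00]])}
top {'K': array([[432.63464284,   0.        , 319.607     ],
       [  0.        , 432.63464284, 206.05276483],
       [  0.        ,   0.        ,   1.        ]]), 'camera_from_world': array([[ 0.00862823, -0.99985187,  0.01489234, -0.01400826],
       [-0.9833124 , -0.01119007, -0.18158057,  0.59449437],
       [ 0.18172032, -0.01307711, -0.9832633 ,  1.47631868],
       [ 0.        ,  0.        ,  0.        ,  1.        ]])}
wrist {'K': array([[302.71100617,   0.        , 323.77885231],
       [  0.        , 302.71100617, 197.64998313],
       [  0.        ,   0.        ,   1.        ]]), 'camera_from_world': array([[ 0.29149766, -0.95657098, -0.00104017, -0.64881869],
       [-0.91740158, -0.27986915,  0.28292685, -0.03519499],
       [-0.27093072, -0.08151826, -0.95914093,  0.39116299],
       [ 0.        ,  0.        ,  0.        ,  1.        ]])}
```

View pics/scene0.png

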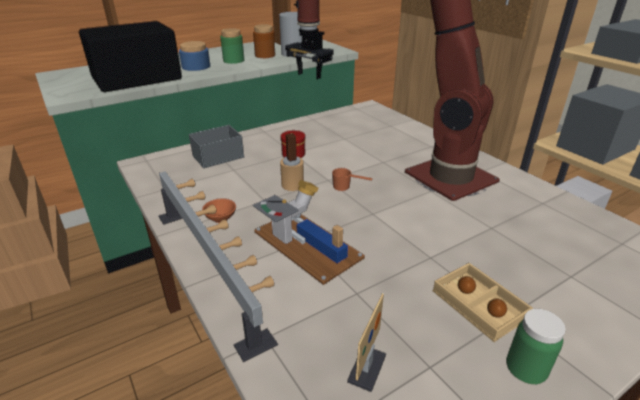

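View pics/top0.png

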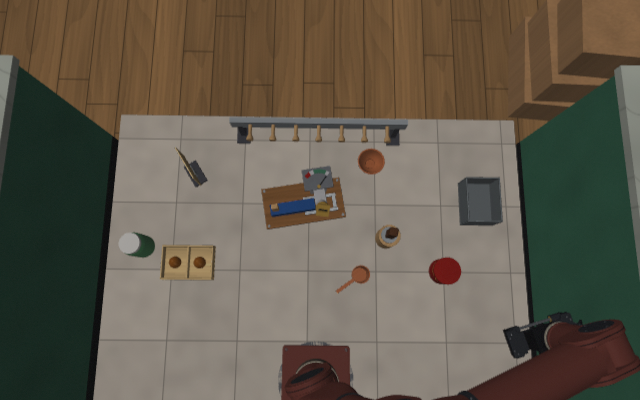

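View pics/wrist0.png

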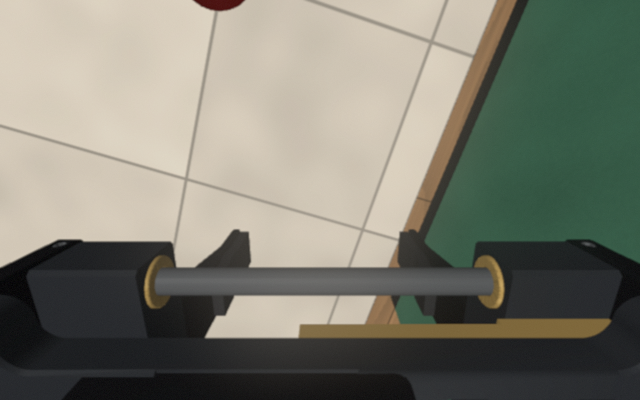

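The scene is clear: the gate is near top pixel (303,204), the stand with driver near (388,236), the cup near (360,275), and the bowl at (371,161). I'll zoom in.

```bash
python3 - <<'E'
import cv2,numpy as np
p=cv2.imread("pics/top0.png"); c=p[150:260,245:415]; cv2.imwrite("pics/topz.png",cv2.resize(c,None,fx=4.7,fy=4.7,interpolation=cv2.INTER_CUBIC))
p=cv2.imread("pics/scene0.png"); c=p[125:285,240:375]; cv2.imwrite("pics/scenez.png",cv2.resize(c,None,fx=3.7,fy=3.7,interpolation=cv2.INTER_CUBIC))
E
```

```text
(no output)
```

View pics/topz.png

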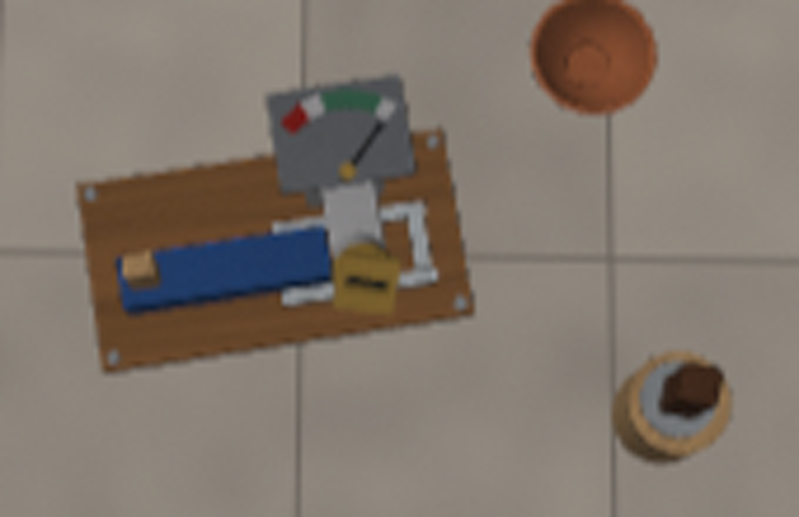

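View pics/scenez.png

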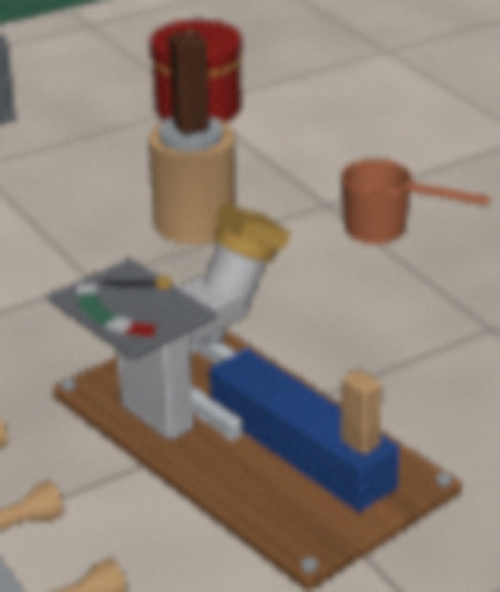

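```bash
cat > h.py <<'E'
import numpy as np, cv2
from scipy.spatial.transform import Rotation as R
def load(n):
    z=np.load(n); return z['p'],z['d'],z['K'],z['camera_from_world']
def ray(uv,K,T):
    uv=np.atleast_2d(uv).astype(float)
    d=np.c_[(uv-[K[0,2],K[1,2]])/[K[0,0],K[1,1]],np.ones(len(uv))]
    Rw=T[:3,:3].T; o=-Rw@T[:3,3]
    return o,d@Rw.T
def onplane(uv,z,K,T):
    o,d=ray(uv,K,T); return o+d*((z-o[2])/d[:,2])[:,None]
def ongen(uv,p0,n,K,T):
    o,d=ray(uv,K,T); return o+d*(((p0-o)@n)/(d@n))[:,None]
def proj(P,K,T):
    P=np.atleast_2d(P); c=P@T[:3,:3].T+T[:3,3]; q=c@K.T; return q[:,:2]/q[:,2:]
def tri(rays):
    A=np.zeros((3,3));b=np.zeros(3)
    for o,d in rays:
        d=d.ravel()/np.linalg.norm(d); M=np.eye(3)-np.outer(d,d); A+=M;b+=M@o
    return np.linalg.solve(A,b)
def rpy(e): return R.from_euler('xyz',e).as_matrix()
def grab(name,tag):
    from bench import vision
    T=vision.calibration(name); p,d=vision.grab_frame(name)
    cv2.imwrite(f"pics/{tag}.png",p[:,:,::-1]); np.savez(f"{tag}.npz",p=p,d=d,**T); return p,d,T['K'],T['camera_from_world']
def move(target_p,target_R,s):
    """cm shift and rotvec deg in tool axes from state s"""
    R0=rpy(s['ee_rot']); t=R0.T@(np.array(target_p)-s['position'])*100
    rv=R.from_matrix(R0.T@target_R).as_rotvec(degrees=True); return np.round(t,2),np.round(rv,2)
E
python3 - <<'E'
from h import *
from bench import sense
p,d,K,T=load('top0.npz')
hsv=cv2.cvtColor(p,cv2.COLOR_RGB2HSV)
roi=np.zeros(p.shape[:2],bool); roi[165:235,255:350]=1
# corners screws of plate: from zoom
cs=np.array([[90,193],[113,357],[461,303],[433,142]])/4.7+[245,150]
print('platescrews',onplane(cs,0.012,K,T))
# mask brown plate
m=roi&(hsv[...,0]<20)&(hsv[...,1]>90)
m2=roi&(hsv[...,0]>100)&(hsv[...,0]<130)&(hsv[...,1]>120)
print(m.sum(),m2.sum())
cn=max(cv2.findContours((m|m2).astype('uint8'),0,1)[0],key=cv2.contourArea)
corners=np.array([[78,183],[105,372],[473,313],[442,127]])/4.7+[245,150]
print('corners',onplane(corners,0.012,K,T))
rect=cv2.boxPoints(cv2.minAreaRect(cn)); print(rect, onplane(rect,0.012,K,T))
# post
post=np.array([[122,254],[152,250],[156,279],[126,284]])/4.7+[245,150]
print('post top?',onplane(post.mean(0),0.107,K,T))
scr=np.array([[335,250],[398,257],[392,314],[333,307]])/4.7+[245,150]
print(scr)
st=np.array([[660,405]])/4.7+[245,150]
hs=np.array([[692,388]])/4.7+[245,150]
print('handle top',onplane(hs,0.185,K,T))
print('collar',onplane(np.array([[680,398]])/4.7+[245,150],0.098,K,T))
# depth points
D=d
for u,v in [(x[0],x[1]) for x in scr.mean(0)[None]]:
    z=D[int(v),int(u)]; o,dd=ray([u,v],K,T); print('screw',o+dd*z)
z=D[int(hs[0,1]),int(hs[0,0])]; o,dd=ray(hs,K,T); print('hand',o+dd*z)
# wrist cam in tool
s=sense(); pw,dw,Kw,Tw=load('wrist0.npz')
R0=rpy(s['ee_rot']); Rc=Tw[:3,:3].T; oc=-Rc@Tw[:3,3]
print('cam in tool',R0.T@(oc-s['position']),'\n',np.round(R0.T@Rc,3)); print('R0',np.round(R0,3))
np.savez('camtool.npz',t=R0.T@(oc-s['position']),R=R0.T@Rc)
for nm,uv in [('bowl',(371,161)),('cup',(360,275))]:
    print(nm,onplane(uv,0.04,K,T))
E
```

```text
platescrews [[ 0.65586364  0.194542    0.012     ]
 [ 0.52749793  0.17285324  0.012     ]
 [ 0.57238605 -0.09409237  0.012     ]
 [ 0.69992928 -0.07229985  0.012     ]]
1828 447
corners [[ 0.66371502  0.20411689  0.012     ]
 [ 0.51586212  0.17861928  0.012     ]
 [ 0.56467213 -0.10334719  0.012     ]
 [ 0.71211511 -0.07934866  0.012     ]]
[[260.48557 189.15604]
 [339.16183 177.052  ]
 [345.2543  216.65317]
 [266.57803 228.7572 ]] [[ 0.66284297  0.20814185  0.012     ]
 [ 0.71200394 -0.07978878  0.012     ]
 [ 0.56444603 -0.10195328  0.012     ]
 [ 0.51725168  0.18140005  0.012     ]]
post top? [[0.58072627 0.1461206  0.107     ]]
[[316.27659574 203.19148936]
 [329.68085106 204.68085106]
 [328.40425532 216.80851064]
 [315.85106383 215.31914894]]
handle top [[ 0.48681028 -0.23976062  0.185     ]]
collar [[ 0.4902197  -0.24681918  0.098     ]]
screw [[ 0.56632929 -0.01695424  0.13553702]]
hand [[ 0.48740277 -0.24063588  0.18021963]]
cam in tool [-0.14060495  0.07692751 -0.00062007] 
 [[-0.    -0.283  0.959]
 [ 0.    -0.959 -0.283]
 [ 1.    -0.     0.   ]]
R0 [[-0.     0.957  0.291]
 [ 0.001  0.291 -0.957]
 [-1.    -0.    -0.001]]
bowl [[ 0.7666129  -0.19437836  0.04      ]]
cup [[ 0.35523722 -0.15074557  0.04      ]]
```

```bash
cat >> h.py <<'E'
PSI=0.166
def Rdown(psi):  # z tool = gate x, tool x down
    gx=np.array([np.cos(psi),np.sin(psi),0]); x=np.array([0,0,-1.]); return np.c_[x,np.cross(gx,x),gx]
E
python3 - <<'E'
from h import *
from bench import sense
s=sense()
print(move([0.48,-0.28,0.34],Rdown(PSI),s)); print(move([0.50,-0.20,0.36],Rdown(PSI),s))
E
```

```text
(array([ -9.59,  37.75, -24.2 ]), array([-8.256e+01, -6.000e-02, -5.000e-02]))
(array([-11.58,  42.  , -31.28]), array([-8.256e+01, -6.000e-02, -5.000e-02]))
```

Request:
apply_moves --series '[[[-9.6, 37.8, -24.2], [-82.6, 0, 0], 1], [[-9.6, 37.8, -24.2], [-82.6, 0, 0], 1], [[-9.6, 37.8, -24.2], [-82.6, 0, 0], 1], [[-9.6, 37.8, -24.2], [-82.6, 0, 0], 1], [[-9.6, 37.8, -24.2], [-82.6, 0, 0], 1], [[-9.6, 37.8, -24.2], [-82.6, 0, 0], 1], [[-9.6, 37.8, -24.2], [-82.6, 0, 0], 1], [[-9.6, 37.8, -24.2], [-82.6, 0, 0], 1], [[-9.6, 37.8, -24.2], [-82.6, 0, 0], 1], [[-9.6, 37.8, -24.2], [-82.6, 0, 0], 1], [[-9.6, 37.8, -24.2], [-82.6, 0, 0], 1], [[-9.6, 37.8, -24.2], [-82.6, 0, 0], 1]]'

```text
time: 1.15
position: [0.486, -0.2715, 0.3419]
ee_rot: [0.519, 1.566, 0.704]
contact_force: [0.1, 0.8, 0.6]
opening: 0.0872
```

```bash
python3 - <<'E'
from h import *
from bench import sense
s=sense();print(s['position'],s['ee_rot'],s['q'])
grab('wrist','w1')
s=sense()
print(move([0.54,0.16,0.30],Rdown(PSI),s))
E
```

```text
[ 0.48599358 -0.27154944  0.34194957] [0.51944488 1.56586984 0.70429174] [ 0.78466732  0.1323517  -0.39267065  1.52214788  0.04626307  1.49490323
  0.57653741]
(array([ 4.2 , 41.73, 13.5 ]), array([ 1.04,  0.12, -0.09]))
```

View pics/w1.png

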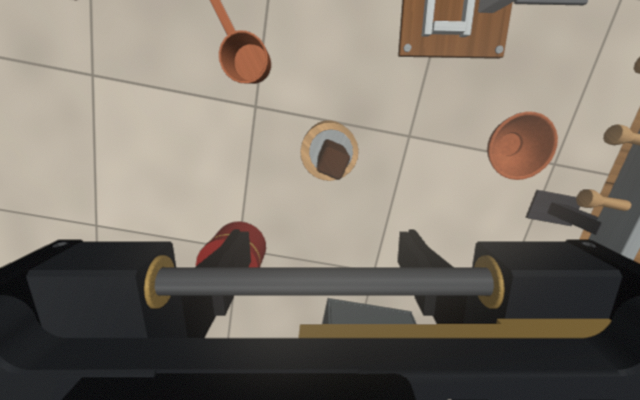

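Request:
apply_moves --series '[[[-2, 29.5, 11.5], [1, 0, 0], 1], [[-2, 29.5, 11.5], [1, 0, 0], 1], [[-2, 29.5, 11.5], [1, 0, 0], 1], [[-2, 29.5, 11.5], [1, 0, 0], 1], [[-2, 29.5, 11.5], [1, 0, 0], 1], [[-2, 29.5, 11.5], [1, 0, 0], 1], [[-2, 29.5, 11.5], [1, 0, 0], 1], [[-2, 29.5, 11.5], [1, 0, 0], 1], [[-2, 29.5, 11.5], [1, 0, 0], 1], [[-2, 29.5, 11.5], [1, 0, 0], 1]]'

```text
time: 2.03
position: [0.5425, 0.0374, 0.3615]
ee_rot: [0.888, 1.568, 1.057]
contact_force: [-0.8, -1.4, 0.6]
opening: 0.0874
```

```bash
python3 - <<'E'
from h import *
from bench import sense
s=sense();print(s['position'],s['ee_rot'],s['q'])
grab('wrist','w2')
p=cv2.imread('pics/w2.png'); cv2.imwrite('pics/w2z.png',cv2.resize(p[0:250,160:560],None,fx=2,fy=2,interpolation=cv2.INTER_CUBIC))
p=cv2.imread('pics/w1.png'); cv2.imwrite('pics/w1z.png',cv2.resize(p[110:200,280:380],None,fx=6,fy=6,interpolation=cv2.INTER_CUBIC))
E
```

```text
[0.54254402 0.03741294 0.36149597] [0.88830489 1.56836652 1.05687736] [ 0.43659807  0.12601866 -0.64655968  1.50451436  0.07401224  1.53479387
 -0.04011383]
```

View pics/w2z.png

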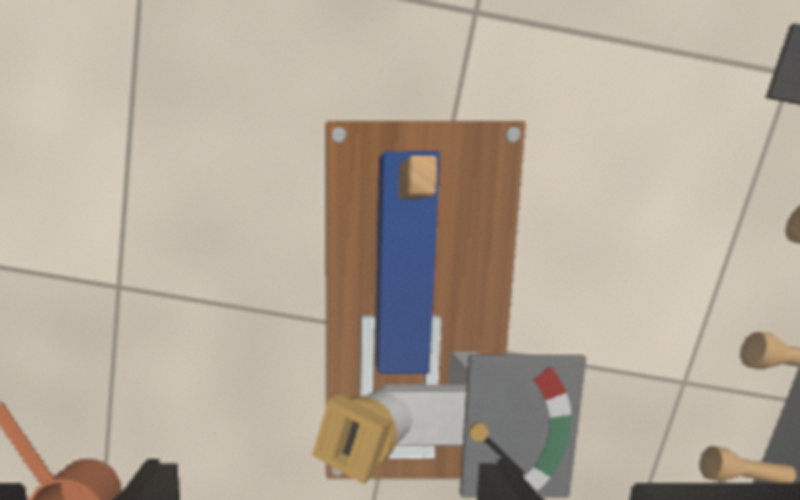

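View pics/w1z.png

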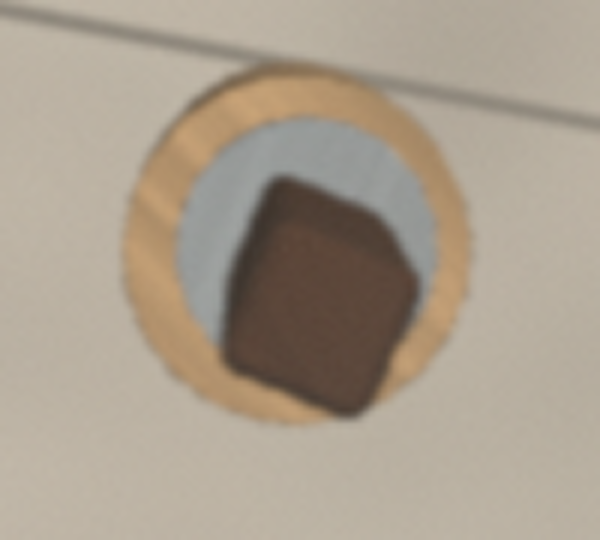

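```bash
python3 - <<'E'
from h import *
p,d,K,T=load('w2.npz'); hsv=cv2.cvtColor(p,cv2.COLOR_RGB2HSV).astype(int)
o=-T[:3,:3].T@T[:3,3]; print('cam',o)
z2=lambda a:np.array(a)/2.+[160,0]-0.25
# plate corner screws
ps=onplane(z2([[339,134],[513,134]]),0.012,K,T); print('plate screws +y',ps)
print('corner +y',onplane(z2([[327,122],[524,122]]),0.012,K,T))
v=ps[1]-ps[0]; print('psi',np.arctan2(v[1],v[0]),np.linalg.norm(v))
# blue
m=((hsv[...,0]>100)&(hsv[...,0]<130)&(hsv[...,1]>130)&(hsv[...,2]>60)).astype('uint8')
cn=max(cv2.findContours(m,0,1)[0],key=cv2.contourArea).reshape(-1,2)
print('blue bbox',cn.min(0),cn.max(0))
# top face edges: per row extents at rows between
L=[];Rr=[]
for r in range(100,155,4):
    row=np.where(m[r])[0]; L.append([row.min()-.5,r]);Rr.append([row.max()+.5,r])
L=onplane(L,0.052,K,T);Rr=onplane(Rr,0.052,K,T)
for e in (L,Rr):
    f=np.polyfit(e[:,1],e[:,0],1); print('edge x=%.4f+%.4f y -> psi %.4f'%(f[1],f[0],-np.arctan(f[0])))
print('V channel samples', hsv[120,185:222,2])
mid=z2([[411,165]]);
# post top
yel=(hsv[...,0]>8)&(hsv[...,0]<25)&(hsv[...,1]>60)&(hsv[...,2]>190)
yel[:,:150]=0; yel[110:]=0; yel[:,400:]=0
yy,xx=np.where(yel); print('post px',xx.min(),xx.max(),yy.min(),yy.max(),len(xx))
yel=yel.astype('uint8');cn=max(cv2.findContours(yel,0,1)[0],key=cv2.contourArea)
print(cv2.minAreaRect(cn)); c=cv2.minAreaRect(cn)[0]; print('post top', onplane(c,0.107,K,T))
# handle in w1
p1,d1,K1,T1=load('w1.npz'); 
hz=lambda a:np.array(a)/6.+[280,110]-0.4
q=hz([[268,210],[418,285],[355,415],[228,355]])
P=onplane(q,0.185,K1,T1);print('handle',P,P.mean(0)); 
for i in range(4): e=P[(i+1)%4]-P[i]; print(np.linalg.norm(e),np.degrees(np.arctan2(e[1],e[0])))
print('depth handle', d1[155,333], 'stand rim', onplane(hz([[298,240]]),0.09,K1,T1))
E
```

```text
cam [0.52845329 0.11404662 0.50223673]
plate screws +y [[0.52709482 0.17534025 0.012     ]
 [0.65561147 0.19723231 0.012     ]]
corner +y [[0.51685243 0.18198348 0.012     ]
 [0.66160939 0.2066458  0.012     ]]
psi 0.16872458731801615 0.13036790846734644
blue bbox [351  77] [377 145]
edge x=0.6233+-0.4727 y -> psi 0.4416
edge x=0.6228+-0.1555 y -> psi 0.1543
V channel samples [207 208 208 208 209 208 208 208 209 209 210 209 209 210 210 211 210 210
 211 211 211 212 212 212 212 212 213 212 212 211 212 212 212 210 191 162
 158]
post px 366 376 79 95 155
((371.0, 87.0), (16.0, 10.0), 90.0)
post top [[0.58192677 0.14940542 0.107     ]]
handle [[ 0.47809209 -0.22753971  0.185     ]
 [ 0.50458713 -0.23502965  0.185     ]
 [ 0.49872017 -0.25836475  0.185     ]
 [ 0.47595806 -0.25222419  0.185     ]] [ 0.48933936 -0.24328957  0.185     ]
0.027533373002324463 -15.785169213985109
0.024061345563743588 -104.11291283863564
0.023575831759626492 164.9026494657583
0.02477655533819919 85.05895259543077
depth handle 0.2982502 stand rim [[ 0.48811029 -0.24294876  0.09      ]]
```

```bash
python3 - <<'E'
from h import *
from bench import sense
s=sense(); 
print(move([0.575,0.19,0.25],Rdown(.168),s),move([0.575,0.19,0.085],Rdown(.168),s))
E
```

```text
(array([11.16, 14.7 ,  5.74]), array([-0.13,  0.07, -0.07])) (array([27.66, 14.68,  5.72]), array([-0.13,  0.07, -0.07]))
```

Request:
apply_moves --series '[[[2, 14.7, 5.7], [0, 0, 0], -1], [[4, 14.7, 5.7], [0, 0, 0], -1], [[8, 14.7, 5.7], [0, 0, 0], -1], [[11, 14.7, 5.7], [0, 0, 0], -1], [[15, 14.7, 5.7], [0, 0, 0], -1], [[19, 14.7, 5.7], [0, 0, 0], -1], [[23, 14.7, 5.7], [0, 0, 0], -1], [[26, 14.7, 5.7], [0, 0, 0], -1], [[27.6, 14.7, 5.7], [0, 0, 0], -1], [[27.6, 14.7, 5.7], [0, 0, 0], -1], [[27.6, 14.7, 5.7], [0, 0, 0], -1]]'

```text
time: 3.0
position: [0.5743, 0.1878, 0.0844]
ee_rot: [3.049, 1.568, -3.071]
contact_force: [0.5, -0.0, 0.6]
opening: 0.0219
```

```bash
python3 - <<'E'
from h import *
from bench import sense
s=sense();print(s['position'],s['ee_rot'],s['contact_force'],s['opening'])
grab('wrist','w3'); grab('scene','s3')
p=cv2.imread('pics/s3.png'); cv2.imwrite('pics/s3z.png',cv2.resize(p[125:285,240:400],None,fx=3.7,fy=3.7,interpolation=cv2.INTER_CUBIC))
E
```

```text
[0.57428562 0.18778731 0.08439132] [ 3.04877656  1.56811767 -3.07139404] [ 0.48204279 -0.04216438  0.56189481] 0.021859693242295797
```

View pics/s3z.png

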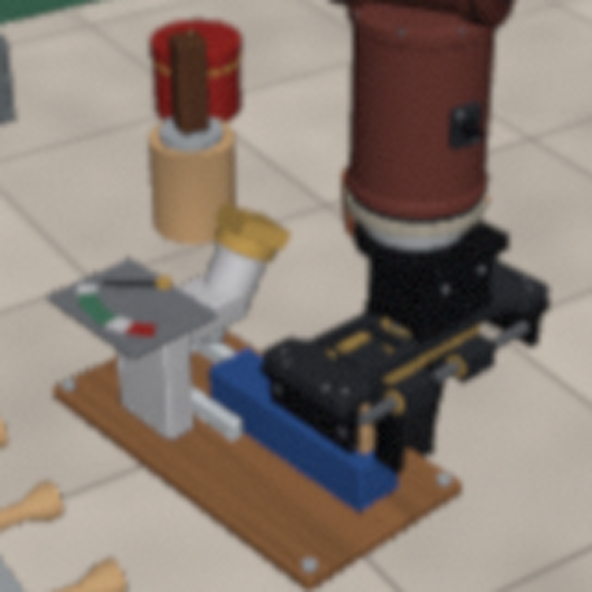

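View pics/w3.png

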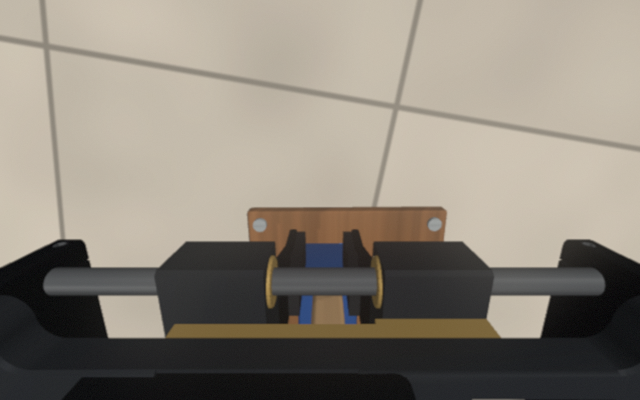

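```bash
python3 - <<'E'
from h import *
p,d,K,T=load('w2.npz')
z2=lambda a:np.array(a)/2.+[160,0]-0.25
gy=np.array([-np.sin(.168),np.cos(.168),0])
P=onplane([[371,87]],.107,K,T)[0]
e=onplane(z2([[405,373]]),.052,K,T)[0]; print('block -y end rel post',(e-P)@gy)
# end stop bar & fences ends (+y) top z=.026
f1=onplane(z2([[368,317],[435,317]]),.026,K,T); print('fence +y end rel post',(f1-P)@gy)
b=onplane(z2([[410,447],[410,458]]),.026,K,T); print('endbar rel post',(b-P)@gy)
E
```

```text
block -y end rel post -0.13963265585314358
fence +y end rel post [-0.10062637 -0.10061066]
endbar rel post [-0.21031937 -0.22025521]
```

Request:
apply_moves --series '[[[0, 0, 0], [0, 0, 0], -1], [[0, 0, 0], [0, 0, 0], -1], [[0, -1.0, 0], [0, 0, 0], -1], [[0, -1.6, 0], [0, 0, 0], -1], [[0, -2.2, 0], [0, 0, 0], -1], [[0, -2.9, 0], [0, 0, 0], -1], [[0, -3.7, 0], [0, 0, 0], -1], [[0, -4.5, 0], [0, 0, 0], -1], [[0, -5.3, 0], [0, 0, 0], -1], [[0, -6.1, 0], [0, 0, 0], -1], [[0, -6.8, 0], [0, 0, 0], -1], [[0, -7.2, 0], [0, 0, 0], -1]]'

```text
time: 4.1
position: [0.5886, 0.1193, 0.0888]
ee_rot: [0.531, 1.564, 0.695]
contact_force: [-1.5, 7.0, 4.3]
opening: 0.0004
```

Request:
apply_moves --series '[[[0, -0.3, 0], [0, 0, 0], -1], [[0, -0.5, 0], [0, 0, 0], -1]]'

```text
time: 4.27
position: [0.5895, 0.114, 0.0889]
ee_rot: [0.581, 1.564, 0.745]
contact_force: [0.5, 4.0, -1.2]
opening: 0.0006
```

Request:
apply_moves --series '[[[0, -0.3, 0], [0, 0, 0], -1], [[0, -0.5, 0], [0, 0, 0], -1]]'

```text
time: 4.43
position: [0.5902, 0.1089, 0.0888]
ee_rot: [0.634, 1.564, 0.797]
contact_force: [-0.2, 4.0, 1.0]
opening: 0.0002
```

Request:
apply_moves --series '[[[0, -0.3, 0], [0, 0, 0], -1], [[0, -0.5, 0], [0, 0, 0], -1]]'

```text
time: 4.6
position: [0.5905, 0.107, 0.0893]
ee_rot: [0.924, 1.561, 1.09]
contact_force: [-4.5, 15.9, 4.5]
opening: 0.0003
```

Request:
apply_moves --series '[[[0, -0.2, 0], [0, 0, 0], -1], [[0, -0.4, 0], [0, 0, 0], -1]]'

```text
time: 4.77
position: [0.5906, 0.1067, 0.0898]
ee_rot: [1.079, 1.557, 1.247]
contact_force: [-4.6, 17.6, 4.9]
opening: 0.0008
```

Request:
apply_moves --series '[[[0, 2, 0], [0, 0, 0], -1], [[-1, 3, 0], [0, 0, 0], -1], [[-5, 3, -1], [0, 0, 0], 0], [[-9, 2, -3], [0, 0, 0], 1], [[-13, -2, -6], [0, 0, 0], 1], [[-17, -6, -9], [0, 0, 0], 1], [[-19, -10, -12], [0, 0, 0], 1], [[-19, -14, -14.5], [0, 0, 0], 1], [[-19, -16.5, -14.5], [0, 0, 0], 1], [[-19, -16.5, -14.5], [0, 0, 0], 1], [[-19, -16.5, -14.5], [0, 0, 0], 1]]'

```text
time: 5.68
position: [0.4726, -0.0919, 0.2791]
ee_rot: [0.79, 1.56, 0.948]
contact_force: [-0.4, -1.3, 0.5]
opening: 0.0527
```

```bash
python3 - <<'E'
from h import *
from bench import sense
s=sense();print(s['position'],s['ee_rot'],s['contact_force'],s['q'])
grab('wrist','w4'); grab('top','t4'); grab('scene','s4')
p=cv2.imread('pics/w4.png'); cv2.imwrite('pics/w4z.png',cv2.resize(p[0:250,200:600],None,fx=2,fy=2,interpolation=cv2.INTER_CUBIC))
E
```

```text
[ 0.47262369 -0.09189602  0.27913164] [0.78984907 1.56034719 0.94814371] [-0.42714665 -1.34042055  0.46081165] [ 0.68400087 -0.0043998  -0.56868045  1.78524336 -0.01177547  1.35499422
  0.27610585]
```

View pics/w4z.png

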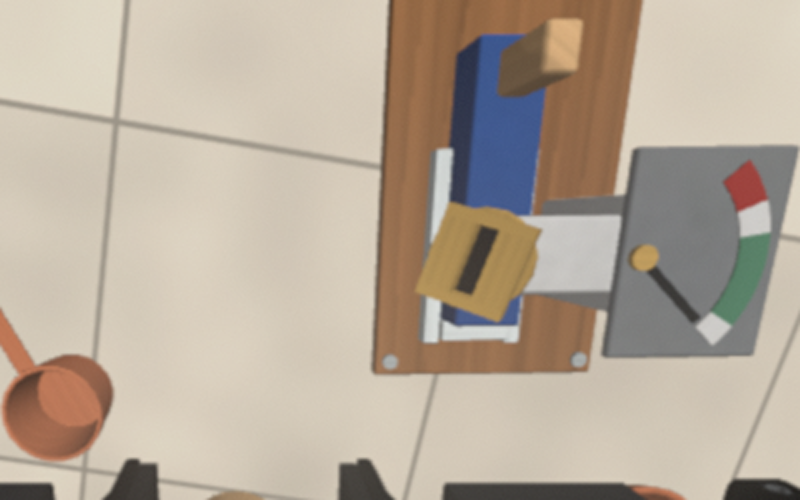

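```bash
python3 - <<'E'
from h import *
rays=[];
for n,(x0,y0,x1,y1) in [('w4',(400,95,480,165)),('w2',(312,195,365,245)),('top0',(312,200,335,222)),('s4',(290,170,325,200))]:
    p,d,K,T=load(n+'.npz'); c=p[y0:y1,x0:x1]; 
    f=8; b=cv2.resize(c,None,fx=f,fy=f,interpolation=cv2.INTER_CUBIC); h=cv2.cvtColor(b,cv2.COLOR_RGB2HSV).astype(int)
    y=((h[...,0]>15)&(h[...,0]<30)&(h[...,1]>80)&(h[...,2]>90)).astype('uint8')
    cn=max(cv2.findContours(y,0,1)[0],key=cv2.contourArea); hull=cv2.convexHull(cn)
    hm=np.zeros_like(y); cv2.fillConvexPoly(hm,hull,1); hm=cv2.erode(hm,np.ones((3*f//2,)*2,np.uint8))
    dk=(hm.astype(bool)&(h[...,2]<105)).astype('uint8')
    cv2.imwrite(f'pics/sl_{n}.png',np.hstack([b[:,:,::-1],cv2.cvtColor(dk*255,cv2.COLOR_GRAY2BGR)]))
    cc=cv2.findContours(dk,0,1)[0]
    if not cc: print(n,'none');continue
    r=cv2.minAreaRect(max(cc,key=cv2.contourArea)); 
    box=(cv2.boxPoints(r)+.5)/f-.5+[x0,y0]; ctr=(np.array(r[0])+.5)/f-.5+[x0,y0]
    print(n,ctr,np.array(r[1])/f,r[2]); np.save(f'slot_{n}.npy',box)
    if n!='s4': rays.append(ray(ctr,K,T))
X=tri(rays);print('tri3',X)
X2=tri(rays[:2]);print('tri w',X2)
for n in ['w4','w2','top0','s4']:
    p,d,K,T=load(n+'.npz');print(n,proj(X,K,T))
p,d,K,T=load('w4.npz')
o,dd=ray([438,130],K,T)
for uv in [(428,118),(445,140),(425,140),(452,125)]:
    o,dd=ray(uv,K,T); print('face pt',o+dd[0]*d[uv[1],uv[0]])
E
```

```text
w4 [437.88165665 129.4715271 ] [ 9.11538506 35.14423752] 22.61986541748047
w2 [334.85009003 218.84757614] [ 3.40872145 16.48511124] 18.113065719604492
top0 [322.51655197 209.89076614] [9.93209648 3.56162286] 8.61564826965332
s4 none
tri3 [ 0.56569035 -0.01608484  0.1395974 ]
tri w [ 0.56526726 -0.01553595  0.14075202]
w4 [[437.77580727 130.15534549]]
w2 [[335.01976479 218.92796338]]
top0 [[322.31730502 209.97565619]]
s4 [[308.16903562 185.29329458]]
face pt [ 0.55375558 -0.00713251  0.14090609]
face pt [ 0.57075818 -0.02336788  0.14878845]
face pt [ 0.55651062 -0.02651642  0.13924546]
face pt [ 0.57233795 -0.00988838  0.15123064]
```

View pics/sl_w4.png

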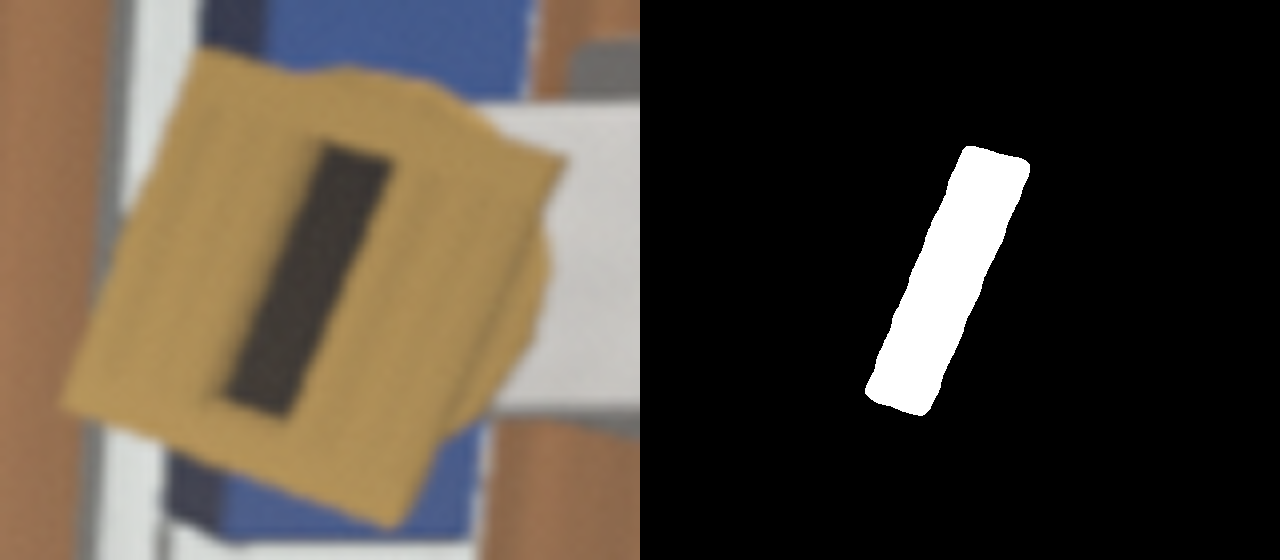

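View pics/sl_w2.png

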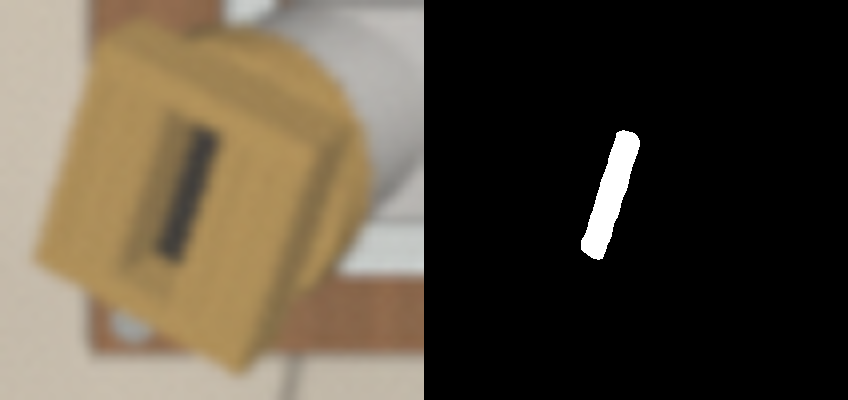

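```bash
python3 - <<'E'
from h import *
psi=.168
gx=np.array([np.cos(psi),np.sin(psi),0]);gy=np.array([-np.sin(psi),np.cos(psi),0]); n=np.cos(np.pi/6)*np.array([0,0,1])-.5*gx
u2=np.cross(gy,n) # in-plane, towards +gx up
for nm,off,cs,flo in [('w4',(400,95),[[205,50],[568,158],[398,528],[65,405]],(437.88,129.47)),('w2',(312,195),[[97,45],[318,150],[240,372],[35,258]],(334.85,218.85))]:
    p,d,K,T=load(nm+'.npz')
    # plane by depth: robust sample
    q=np.array(cs)/8.+off-.44
    mk=np.zeros(d.shape,np.uint8); cv2.fillConvexPoly(mk,np.round(q.mean(0)+(q-q.mean(0))*.85).astype(np.int32),1)
    v,u=np.where(mk>0); o,dd=ray(np.c_[u,v],K,T); P=o+dd*d[v,u][:,None]; k=P@n; h=np.median(k); sel=k>np.percentile(k,30); h=np.median(k[sel])
    A=P[sel]; c=A.mean(0); nn=np.linalg.svd(A-c)[2][2]; nn*=np.sign(nn[2]); print(nm,'plane',h,'fit n',nn,'n',n)
    C=ongen(q,n*h,n,K,T); print('corners',C,'\n ctr',C.mean(0))
    for i in range(4):
        e=C[(i+1)%4]-C[i]; print(' %.4f angle from gy %.1f'%(np.linalg.norm(e),np.degrees(np.arctan2(-(e@u2),e@gy))))
    f=ongen(flo,n*(h-.014),n,K,T)[0]; print('floor->mouth',f+n*.014)
    if nm=='w4':
        b=np.load('slot_w4.npy'); F=ongen(b,n*(h-.014),n,K,T)
        for i in range(4):
            e=F[(i+1)%4]-F[i]; print(' slot %.4f angle from gy %.1f'%(np.linalg.norm(e),np.degrees(np.arctan2(-(e@u2),e@gy))))
E
```

```text
w4 plane -0.1502436847427019 fit n [0.17123513 0.98472143 0.03165809] n [-0.49296058 -0.08360542  0.8660254 ]
corners [[ 0.54815413  0.00687121  0.13919818]
 [ 0.58244271  0.000857    0.15813539]
 [ 0.57819784 -0.04027858  0.15174792]
 [ 0.54379618 -0.03402236  0.13276971]] 
 ctr [ 0.56314772 -0.01664318  0.1454628 ]
 0.0396 angle from gy -107.1
 0.0418 angle from gy 162.2
 0.0398 angle from gy 72.6
 0.0416 angle from gy -18.0
floor->mouth [ 0.56147296 -0.01663525  0.14451026]
 slot 0.0313 angle from gy -17.8
 slot 0.0081 angle from gy -112.5
 slot 0.0310 angle from gy 162.9
 slot 0.0085 angle from gy 69.7
w2 plane -0.15020858975497042 fit n [-0.68207776 -0.62605242  0.37792631] n [-0.49296058 -0.08360542  0.8660254 ]
corners [[ 0.54731039  0.00582217  0.13865716]
 [ 0.58187278  0.00082535  0.15784844]
 [ 0.5778576  -0.03957249  0.15166294]
 [ 0.54371655 -0.03349308  0.13281601]] 
 ctr [ 0.56268933 -0.01660451  0.14524613]
 0.0398 angle from gy -105.6
 0.0411 angle from gy 162.5
 0.0395 angle from gy 72.8
 0.0399 angle from gy -17.0
floor->mouth [ 0.55944253 -0.02030082  0.14304115]
```

```bash
python3 - <<'E'
from h import *
from bench import sense
s=sense(); print(move([0.478,-0.285,0.26],Rdown(.168),s))
E
```

```text
(array([  1.49, -19.98,  -3.02]), array([-0.03,  0.41, -0.67]))
```

Request:
apply_moves --series '[[[1.5, -20, -3], [0, 0.4, -0.7], 1], [[1.5, -20, -3], [0, 0.4, -0.7], 1], [[1.5, -20, -3], [0, 0.4, -0.7], 1], [[1.5, -20, -3], [0, 0.4, -0.7], 1], [[1.5, -20, -3], [0, 0.4, -0.7], 1], [[1.5, -20, -3], [0, 0.4, -0.7], 1], [[1.5, -20, -3], [0, 0.4, -0.7], 1]]'

```text
time: 6.42
position: [0.4782, -0.2859, 0.2589]
ee_rot: [2.22, 1.569, 2.386]
contact_force: [-0.4, 1.9, 0.5]
opening: 0.087
```

```bash
python3 - <<'E'
from h import *
from bench import sense
s=sense();print(s['position'],s['ee_rot'],s['q'])
grab('wrist','w5')
p=cv2.imread('pics/w5.png'); cv2.imwrite('pics/w5z.png',cv2.resize(p[60:240,240:440],None,fx=4,fy=4,interpolation=cv2.INTER_CUBIC)[:600])
E
```

```text
[ 0.47820978 -0.28585666  0.25893332] [2.22005347 1.56923646 2.38625884] [ 0.83382657  0.16675289 -0.42028502  1.6539478   0.06914132  1.33718472
  0.56879653]
```

View pics/w5z.png

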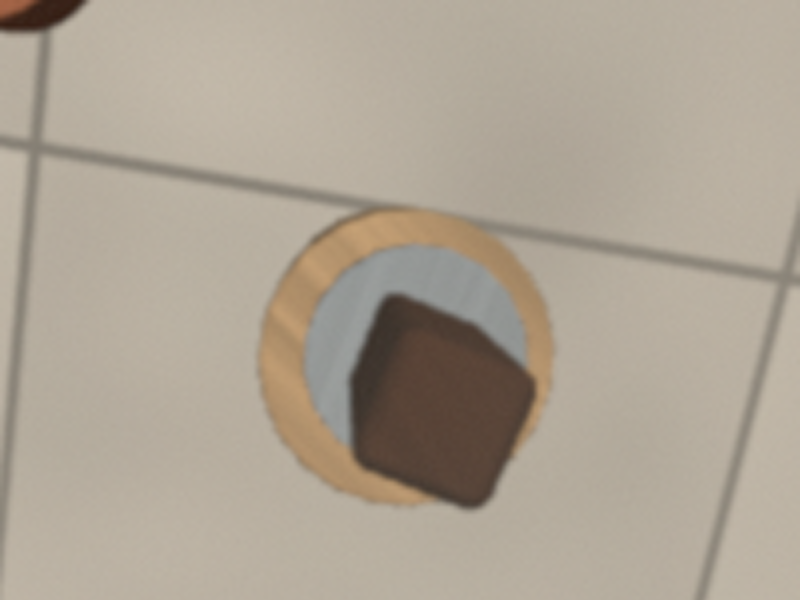

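```bash
python3 - <<'E'
from h import *
p,d,K,T=load('w5.npz'); hz=lambda a:np.array(a)/4.+[240,60]-.375
q=hz([[410,325],[538,383],[480,512],[354,464]])
P=onplane(q,.185,K,T); print(P,P.mean(0),'depth z',d[160,352])
for i in range(4): e=P[(i+1)%4]-P[i]; print(np.linalg.norm(e),np.degrees(np.arctan2(e[1],e[0])))
# straight edge samples
for a,b in [((375,470),(455,503)),((527,412),(496,480)),((352,385),(355,450))]:
    P2=onplane(hz([a,b]),.185,K,T); e=P2[1]-P2[0]; print(np.degrees(np.arctan2(e[1],e[0])))
print('stand', onplane(hz([[406,357]]),.09,K,T), 'collar',onplane(hz([[416,356]]),.098,K,T))
from bench import sense
s=sense(); R0=rpy(s['ee_rot']); print('z yaw',np.degrees(np.arctan2(R0[1,2],R0[0,2])))
E
```

```text
[[ 0.48065911 -0.22822144  0.185     ]
 [ 0.50490974 -0.23445781  0.185     ]
 [ 0.49944949 -0.25933319  0.185     ]
 [ 0.47519896 -0.25432161  0.185     ]] [ 0.49005432 -0.24408351  0.185     ] depth z 0.2158883
0.025039673705441096 -14.421876721740984
0.025467605628145828 -102.38032195909945
0.02476295035711257 168.32370149689476
0.026665188629362267 78.1841510483615
-13.243995770530043
-102.66302672366184
-77.63106540168135
stand [[ 0.48822144 -0.24480016  0.09      ]] collar [[ 0.49001079 -0.24322264  0.098     ]]
z yaw 9.676857624923361
```

```bash
python3 - <<'E'
from h import *
from bench import sense
s=sense(); print(move([0.490,-0.2437,0.255],Rdown(np.radians(-12.6)),s),move([0.490,-0.2437,0.1445],Rdown(np.radians(-12.6)),s))
E
```

```text
(array([0.45, 3.79, 1.78]), array([ 2.228e+01, -2.000e-02, -6.000e-02])) (array([11.5 ,  3.77,  1.78]), array([ 2.228e+01, -2.000e-02, -6.000e-02]))
```

Request:
apply_moves --series '[[[0, 3.8, 1.8], [22.3, 0, 0], 1], [[0, 3.8, 1.8], [22.3, 0, 0], 1], [[0, 3.8, 1.8], [22.3, 0, 0], 1], [[0, 3.8, 1.8], [22.3, 0, 0], 1], [[3, 3.8, 1.8], [22.3, 0, 0], 1], [[6, 3.8, 1.8], [22.3, 0, 0], 1], [[9, 3.8, 1.8], [22.3, 0, 0], 1], [[11, 3.8, 1.8], [22.3, 0, 0], 1], [[11.5, 3.8, 1.8], [22.3, 0, 0], 1], [[11.5, 3.8, 1.8], [22.3, 0, 0], 1]]'

```text
time: 7.3
position: [0.4896, -0.2421, 0.1434]
ee_rot: [2.577, 1.567, 2.36]
contact_force: [-0.8, 0.3, 1.0]
opening: 0.0869
```

Request:
apply_moves --series '[[[0, 0, 0], [0, 0, 0], 0], [[0, 0, 0], [0, 0, 0], -1], [[0, 0, 0], [0, 0, 0], -1], [[0, 0, 0], [0, 0, 0], -1], [[0, 0, 0], [0, 0, 0], -1], [[0, 0, 0], [0, 0, 0], -1], [[0, 0, 0], [0, 0, 0], -1]]' --squeeze 40

```text
time: 7.88
position: [0.4897, -0.2422, 0.1437]
ee_rot: [2.556, 1.568, 2.339]
contact_force: [0.0, 0.6, -1.2]
opening: 0.0483
```

Request:
apply_moves --series '[[[0, 0, 0], [0, 0, 0], -1], [[0, 0, 0], [0, 0, 0], -1], [[0, 0, 0], [0, 0, 0], -1], [[0, 0, 0], [0, 0, 0], -1], [[0, 0, 0], [0, 0, 0], -1], [[0, 0, 0], [0, 0, 0], -1]]' --squeeze 40

```text
time: 8.38
position: [0.4898, -0.2423, 0.1437]
ee_rot: [2.514, 1.568, 2.298]
contact_force: [1.1, -0.1, -0.5]
opening: 0.0277
```

Request:
apply_moves --series '[[[0, 0, 0], [0, 0, 0], -1], [[-2, 0, 0], [0, 0, 0], -1], [[-5, 0, 0], [0, 0, 0], -1], [[-8, 0, 0], [0, 0, 0], -1], [[-11, 0, 0], [0, 0, 0], -1], [[-14, 0, 0], [0, 0, 0], -1], [[-16, 0, 0], [0, 0, 0], -1], [[-16, 0, 0], [0, 0, 0], -1]]'

```text
time: 9.05
position: [0.4915, -0.243, 0.3082]
ee_rot: [0.027, 1.567, -0.19]
contact_force: [1.0, -0.4, -1.3]
opening: 0.0279
```

```bash
python3 - <<'E'
from h import *
from bench import sense
s=sense();print(s['position'],s['ee_rot'],s['q'],s['contact_force'],s['opening'])
grab('scene','s6');p,d,K,T=load('s6.npz')
grab('wrist','w6')
tip=proj(s['position']+[0,0,-.1345],K,T)[0]; print(tip)
u,v=int(tip[0]),int(tip[1]); c=p[v-75:v+25,u-50:u+50,::-1]; cv2.imwrite('pics/s6z.png',cv2.resize(c,None,fx=6,fy=6,interpolation=cv2.INTER_CUBIC))
E
```

```text
[ 0.49154712 -0.24300768  0.30821809] [ 0.02705104  1.56738606 -0.18963332] [ 0.76388788  0.12395348 -0.4228733   1.59997196  0.05077261  1.42529956
  0.1200081 ] [ 1.04112958 -0.36859682 -1.33969032] 0.027911794531849343
[290.26774593 137.95957162]
```

View pics/s6z.png

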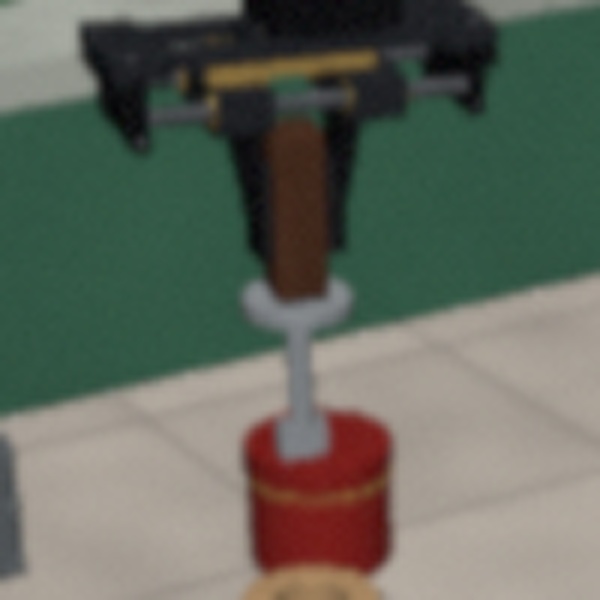

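View pics/w6.png

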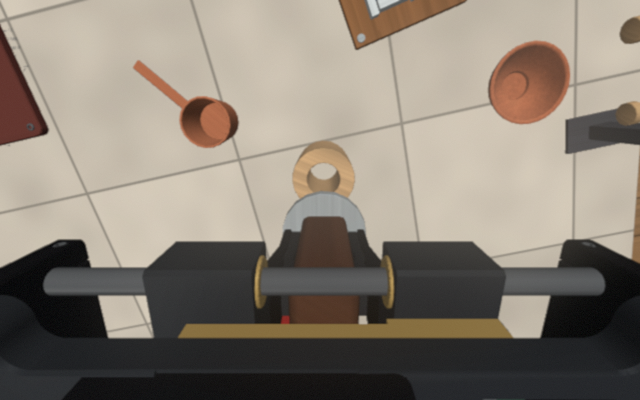

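```bash
python3 - <<'E'
from h import *
p,d,K,T=load('w6.npz'); ct=np.load('camtool.npz')
c=p[170:250,270:380,::-1]; cv2.imwrite('pics/w6z.png',cv2.resize(c,None,fx=7,fy=7,interpolation=cv2.INTER_CUBIC))
def pt(P): 
    q=(ct['R'].T@(np.array(P)-ct['t'])); q=K@q; return q[:2]/q[2]
for yc in (0,-.0014,-.003):
    x=0.0022
    print(yc,'collar top rim',pt([x+.0435,yc+.028,0]),'bottom rim',pt([x+.0515,yc+.028,0]),'handle top edge +y',pt([x-.0435,yc+.014,0]),'handle bottom edge',pt([x+.0435,yc+.014,0]))
E
```

```text
0 collar top rim [324.69221165 188.58799709] bottom rim [324.65473116 185.5142127 ] handle top edge +y [325.38129925 284.06291819] handle bottom edge [324.67335487 209.45760145]
-0.0014 collar top rim [324.69029114 190.71350646] bottom rim [324.6529581  187.56448665] handle top edge +y [325.37562787 287.34447779] handle bottom edge [324.67151091 211.49839406]
-0.003 collar top rim [324.6881059  193.13200176] bottom rim [324.65094029 189.89776826] handle top edge +y [325.36919459 291.0668924 ] handle bottom edge [324.66941258 213.82070035]
```

View pics/w6z.png

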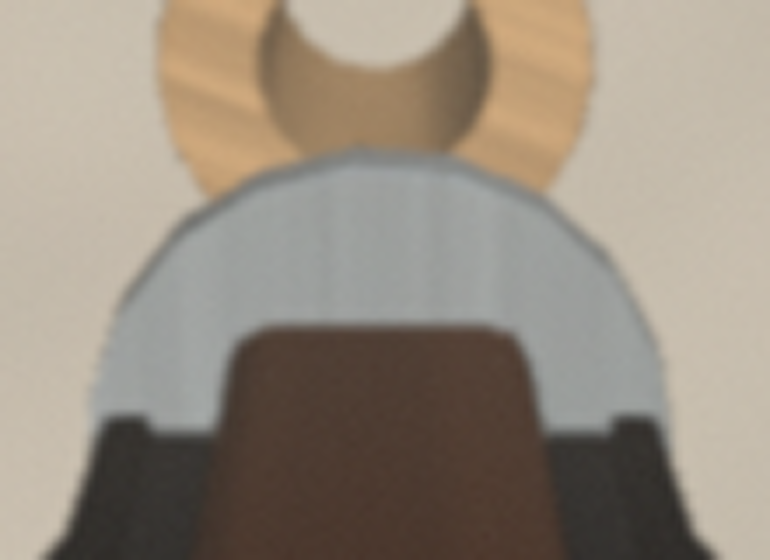

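```bash
python3 - <<'E'
from h import *
from bench import sense
ct=np.load('camtool.npz')
s=sense(); print(s['position'],np.abs(s['joint_vel']).max())
grab('wrist','w7')
for n in ('w6','w7'):
    p,d,K,T=load(n+'.npz')
    def tp(u,v):
        z=d[v,u]; return np.round(ct['R']@(np.array([(u-K[0,2])/K[0,0],(v-K[1,2])/K[1,1],1])*z)+ct['t'],4)
    print(n,'collar',[tp(u,v) for u,v in [(324,195),(324,205),(324,211)]])
    print('handle face',[tp(324,v) for v in range(218,250,6)])
    print('handle face',[tp(u,230) for u in (312,318,330,336)])
R0=rpy(s['ee_rot']); p,d,K,T=load('w7.npz'); Rc=T[:3,:3].T;oc=-Rc@T[:3,3]
print(R0.T@(oc-s['position']),ct['t'],np.abs(R0.T@Rc-ct['R']).max())
p,d,K,T=load('w5.npz')
o,dd=ray([[345,155],[352,160],[356,168],[348,165]],K,T); print('w5 handle top z',(o+dd*d[[155,160,168,165],[345,352,356,348]][:,None]))
o,dd=ray([[345,125],[352,127],[335,135]],K,T); print('w5 collar top',(o+dd*d[[125,127,135],[345,352,335]][:,None]))
E
```

```text
[ 0.49013612 -0.2425829   0.30361821] 0.04046015529298301
w6 collar [array([ 0.0449,  0.024 , -0.0004]), array([ 0.0448,  0.0173, -0.0004]), array([ 0.0454,  0.0131, -0.0004])]
handle face [array([ 0.0377,  0.011 , -0.0004]), array([ 0.0259,  0.0117, -0.0005]), array([ 0.0187,  0.0108, -0.0005]), array([ 0.0089,  0.0115, -0.0005]), array([ 0.0012,  0.0115, -0.0005]), array([-0.0037,  0.0105, -0.0005])]
handle face [array([ 0.0182,  0.0111, -0.0072]), array([ 0.0184,  0.011 , -0.0039]), array([0.0181, 0.0111, 0.0029]), array([0.0186, 0.0109, 0.0063])]
w7 collar [array([ 0.0455,  0.0238, -0.0004]), array([ 0.0451,  0.0172, -0.0004]), array([ 0.0454,  0.013 , -0.0004])]
handle face [array([ 0.038 ,  0.011 , -0.0004]), array([ 0.028 ,  0.0108, -0.0005]), array([ 0.0184,  0.011 , -0.0005]), array([ 0.0098,  0.011 , -0.0005]), array([ 0.0026,  0.0109, -0.0005]), array([-0.0049,  0.0111, -0.0005])]
handle face [array([ 0.0178,  0.0112, -0.0072]), array([ 0.0177,  0.0113, -0.0038]), array([0.018 , 0.0112, 0.0029]), array([0.0175, 0.0113, 0.0063])]
[-0.14059587  0.07783196 -0.00096852] [-0.14060495  0.07692751 -0.00062007] 0.00015789955708221226
w5 handle top z [[ 0.48436403 -0.23745828  0.18621112]
 [ 0.490068   -0.24031344  0.18490508]
 [ 0.49409197 -0.24561616  0.18429585]
 [ 0.48796414 -0.24437519  0.1846017 ]]
w5 collar top [[ 0.48707765 -0.22055397  0.09879723]
 [ 0.49418024 -0.22131214  0.09815641]
 [ 0.47868921 -0.23071483  0.109487  ]]
```

```bash
cat >> h.py <<'E'
psi=.168
gx=np.array([np.cos(psi),np.sin(psi),0]);gy=np.array([-np.sin(psi),np.cos(psi),0]); n=np.cos(np.pi/6)*np.array([0,0,1])-.5*gx
u2=np.cross(gy,n); a0=np.radians(17.7)
sdir=np.cos(a0)*gy+np.sin(a0)*u2
RI=np.c_[-n,np.cross(sdir,-n),sdir]
M=np.array([0.5630,-0.0166,0.1453])
E
python3 - <<'E'
from h import *
from bench import sense
s=sense(); print(s['q'],s['position']); print(RI)
tcp=M+n*(.1337+.06)-RI[:,1]*.034
print('tcp',tcp); print(move(tcp,RI,s))
E
```

```text
[ 0.76383948  0.12746168 -0.42258104  1.60776109  0.05115408  1.4219567
  0.11975437] [ 0.48965679 -0.24247256  0.30250948]
[[ 0.49296058 -0.86425122  0.10029806]
 [ 0.08360542  0.16179883  0.98327579]
 [-0.8660254  -0.47633074  0.15201653]]
tcp [ 0.49689808 -0.03829553  0.32924437]
(array([-2.62, 20.1 , -3.69]), array([-91.99, -30.5 , -14.55]))
```

Request:
apply_moves --series '[[[-3, 2, 0], [-10, -3, -1.5], -1], [[-5, 4, -1], [-15, -5, -2.5], -1], [[-5, 7, -1], [-23, -7.6, -3.6], -1], [[-5, 10, -2], [-30, -10, -4.8], -1], [[-5, 13, -3], [-37, -12.3, -5.8], -1], [[-5, 16, -3.7], [-44, -14.6, -7], -1], [[-5, 20, -3.7], [-51, -17, -8], -1], [[-5, 20, -3.7], [-58, -19.3, -9.2], -1], [[-5, 20, -3.7], [-65, -21.6, -10.3], -1], [[-4, 20.1, -3.7], [-72, -24, -11.4], -1], [[-3, 20.1, -3.7], [-79, -26.3, -12.5], -1], [[-2.6, 20.1, -3.7], [-86, -28.6, -13.6], -1]]'

```text
time: 10.2
position: [0.4953, -0.0382, 0.3255]
ee_rot: [-1.158, 1.101, 0.068]
contact_force: [-0.1, 0.7, -2.4]
opening: 0.0278
```

```bash
python3 - <<'E'
from h import *
from bench import sense
s=sense(); print(s['q'],s['position'],s['contact_force'],s['opening'])
tcp=M+n*(.1337+.06)-RI[:,1]*.034
print(move(tcp,RI,s))
E
```

```text
[ 0.47509117 -0.33372089 -0.34875039  2.03121586 -0.237762    0.97062514
  1.43241277] [ 0.49528144 -0.03817829  0.3254892 ] [-0.09345978  0.74765753 -2.43672586] 0.027822231355936318
(array([-0.26, -0.3 ,  0.1 ]), array([-11.02,  -3.66,  -1.92]))
```

Request:
apply_moves --series '[[[-0.3, -0.3, 0.1], [-6, -2, -1], -1], [[-0.3, -0.3, 0.1], [-11, -3.7, -1.9], -1], [[-0.3, -0.3, 0.1], [-11, -3.7, -1.9], -1], [[-0.3, -0.3, 0.1], [-11, -3.7, -1.9], -1], [[-0.3, -0.3, 0.1], [-11, -3.7, -1.9], -1]]'

```text
time: 10.62
position: [0.4965, -0.038, 0.3287]
ee_rot: [-1.257, 1.049, 0.17]
contact_force: [0.5, 0.5, -1.1]
opening: 0.0279
```

```bash
python3 - <<'E'
from h import *
from bench import sense
s=sense(); print(s['q'],s['position'],s['contact_force'],s['opening'])
tcp=M+n*(.1337+.06)-RI[:,1]*.034
print(move(tcp,RI,s))
grab('wrist','w8')
p=cv2.imread('pics/w8.png'); cv2.imwrite('pics/w8z.png',cv2.resize(p[50:250,220:440],None,fx=3.6,fy=3,interpolation=cv2.INTER_CUBIC))
E
```

```text
[ 0.40772002 -0.34922393 -0.25191807  2.05948327 -0.3014752   0.93839845
  1.69475589] [ 0.49649027 -0.0379875   0.32867907] [ 0.45463148  0.48134695 -1.1306897 ] 0.02790153712957336
(array([-0.03, -0.07, -0.02]), array([-0.19,  0.01, -0.13]))
```

View pics/w8.png

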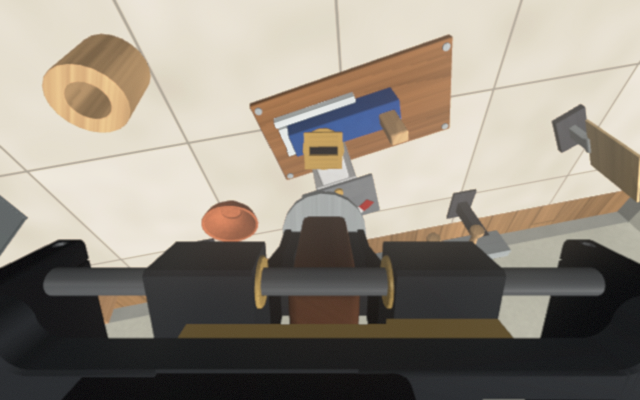

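```bash
python3 - <<'E'
from h import *
p,d,K,T=load('w8.npz')
c=p[115:185,290:360,::-1]; cv2.imwrite('pics/w8h.png',cv2.resize(c,None,fx=8.5,fy=8.5,interpolation=cv2.INTER_CUBIC))
E
```

```text
(no output)
```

View pics/w8h.png

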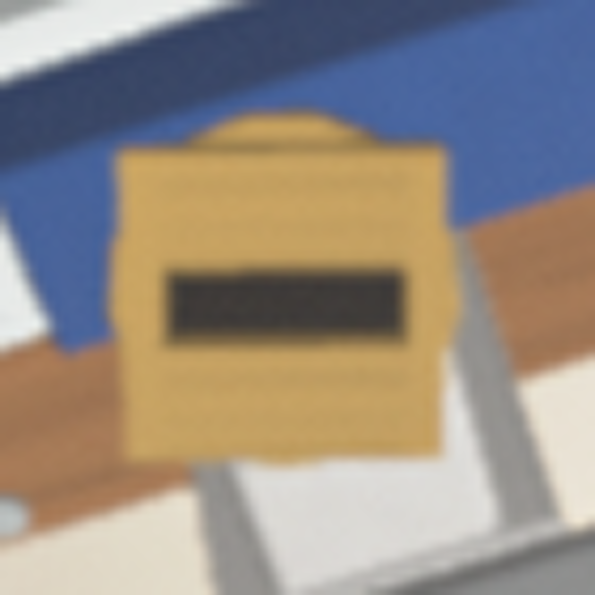

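```bash
python3 - <<'E'
from h import *
from bench import sense
p,d,K,T=load('w8.npz'); ct=np.load('camtool.npz')
q=np.array([[117,147],[447,147],[441,460],[127,460]])/8.5+[290,115]-.44
dirs=np.c_[(q-[K[0,2],K[1,2]])/K[0,0],np.ones(4)]@ct['R'].T
def at(X,dr): return ct['t']+dr*((X-ct['t'][0])/dr[:,0])[:,None]
mk=np.zeros(d.shape,np.uint8); cv2.fillConvexPoly(mk,np.round(q.mean(0)+(q-q.mean(0))*.8).astype(np.int32),1)
v,u=np.where(mk>0); D=np.c_[(np.c_[u,v]-[K[0,2],K[1,2]])/K[0,0],np.ones(len(u))]@ct['R'].T
X=(ct['t']+D*d[v,u][:,None])[:,0]; print('X percentiles',np.percentile(X,[5,25,50,75,95]))
X0=np.percentile(X,35)
C=at(X0,dirs); print(C, C.mean(0),'w',np.linalg.norm(C[1]-C[0]),np.linalg.norm(C[2]-C[3]),np.linalg.norm(C[2]-C[1]))
f=np.array([[286,305]])/8.5+[290,115]-.44; fd=np.c_[(f-[K[0,2],K[1,2]])/K[0,0],[1]]@ct['R'].T; print('floor',at(X0+.014,fd))
E
```

```text
X percentiles [0.19291465 0.19366961 0.19435242 0.1979526  0.2076284 ]
[[ 0.19393109  0.05255634 -0.02269817]
 [ 0.19393109  0.05255659  0.01933912]
 [ 0.19393109  0.01212797  0.01924287]
 [ 0.19393109  0.01212874 -0.02215166]] [ 0.19393109  0.03234241 -0.00156696] w 0.04203729053718434 0.04139452882750583 0.04042873739338574
floor [[ 0.20793109  0.03063579 -0.001204  ]]
```

Request:
apply_moves --series '[[[0, 2, -0.1], [0, 0, 0], -1], [[0, 3.5, -0.1], [0, 0, 0], -1], [[1, 3.5, -0.1], [0, 0, 0], -1], [[2.5, 3.5, -0.1], [0, 0, 0], -1], [[4, 3.5, -0.1], [0, 0, 0], -1], [[5, 3.5, -0.1], [0, 0, 0], -1], [[5.2, 3.5, -0.1], [0, 0, 0], -1], [[5.2, 3.5, -0.1], [0, 0, 0], -1], [[5.2, 3.5, -0.1], [0, 0, 0], -1]]'

```text
time: 11.42
position: [0.4921, -0.029, 0.2676]
ee_rot: [-1.258, 1.049, 0.169]
contact_force: [-0.2, 0.6, -1.2]
opening: 0.0278
```

```bash
python3 - <<'E'
from h import *
from bench import sense
s=sense(); print(s['q'],s['position'],s['contact_force'],s['opening'])
print('pose err', move(M+n*.1415,RI,s))
for nm in ('top','scene'):
    p,d,K,T=grab(nm,nm+'9'); c=proj(M,K,T)[0]; u,v=map(int,c); print(nm,c)
    cv2.imwrite(f'pics/{nm}9z.png',cv2.resize(p[v-40:v+25,u-45:u+45,::-1],None,fx=8,fy=8,interpolation=cv2.INTER_CUBIC))
E
```

```text
[ 0.32040071 -0.33218951 -0.21777235  2.17508788 -0.28252874  0.80090357
  1.66970602] [ 0.49211209 -0.0289805   0.26757071] [-0.22157369  0.60372201 -1.2359025 ] 0.02778648116368065
pose err (array([ 0.04, -0.1 ,  0.07]), array([-0.17,  0.01, -0.09]))
top [322.50257739 210.47908511]
scene [308.88364618 183.13866879]
```

View pics/top9z.png

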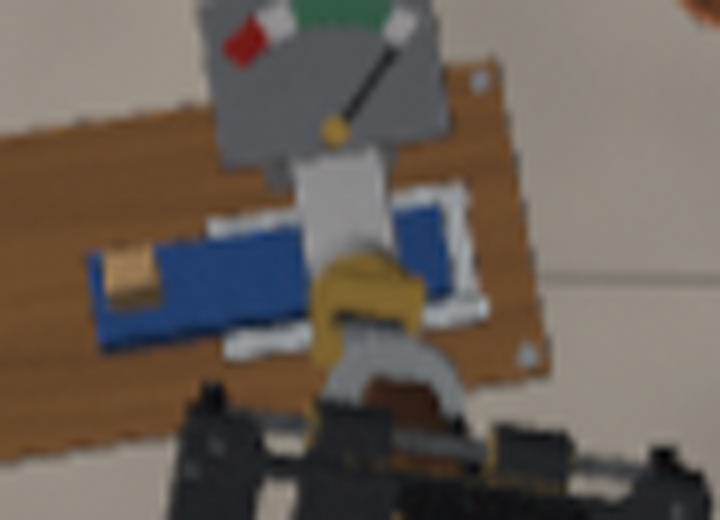

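View pics/scene9z.png

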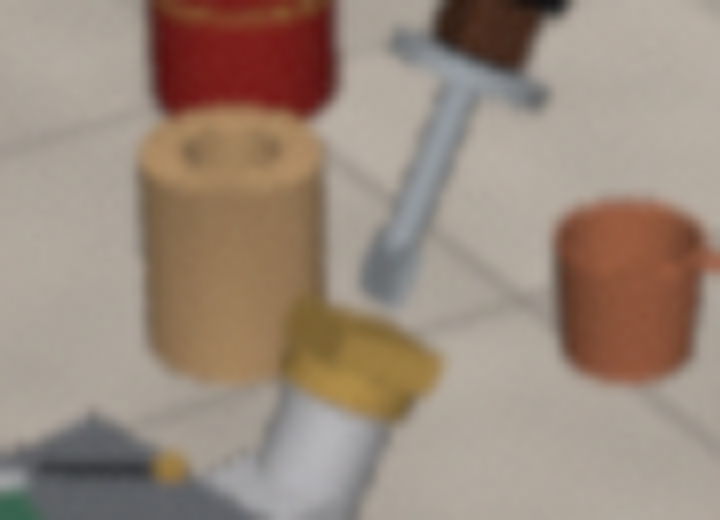

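Request:
apply_moves --series '[[[0.4, 0, 0], [0, 0, 0], -1], [[0.8, 0, 0], [0, 0, 0], -1], [[1.1, 0, 0], [0, 0, 0], -1], [[1.3, 0, 0], [0, 0, 0], -1], [[1.3, 0, 0], [0, 0, 0], -1]]'

```text
time: 11.93
position: [0.4985, -0.0278, 0.2561]
ee_rot: [-1.258, 1.049, 0.169]
contact_force: [0.3, 0.4, -1.9]
opening: 0.0275
```

```bash
python3 - <<'E'
from h import *
from bench import sense
s=sense(); print(s['q'],s['position'],s['contact_force'],s['opening'],s['moment'])
print('pose err', move(M+n*.1337,RI,s))
E
```

```text
[ 0.31780149 -0.30884224 -0.22448162  2.18284089 -0.28098034  0.76870761
  1.66704825] [ 0.49851599 -0.0278116   0.25611506] [ 0.26122091  0.44397098 -1.85494098] 0.02748827766424413 [-0.02952928  0.67767369 -0.02091748]
pose err (array([-0.5 , -0.11,  0.07]), array([-0.16,  0.01, -0.08]))
```

Request:
apply_moves --series '[[[0.3, 0, 0], [0, 0, 0], -1], [[0.6, 0, 0], [0, 0, 0], -1], [[0.65, 0, 0], [0, 0, 0], -1], [[0.65, 0, 0], [0, 0, 0], -1]]'

```text
time: 12.27
position: [0.5016, -0.0272, 0.2501]
ee_rot: [-1.258, 1.049, 0.17]
contact_force: [0.3, 1.3, -1.4]
opening: 0.0278
```

```bash
python3 - <<'E'
from h import *
from bench import sense
s=sense(); print(s['q'],s['position'],s['contact_force'],s['opening'],s['moment'])
print('pose err', move(M+n*.1337,RI,s))
for nm in ('scene',):
    p,d,K,T=grab(nm,nm+'10'); c=proj(M,K,T)[0]; u,v=map(int,c); print(nm,c)
    cv2.imwrite(f'pics/{nm}10z.png',cv2.resize(p[v-40:v+25,u-45:u+45,::-1],None,fx=8,fy=8,interpolation=cv2.INTER_CUBIC))
E
```

```text
[ 0.31681772 -0.29645879 -0.22807589  2.18652043 -0.28008845  0.75270447
  1.66563099] [ 0.50162572 -0.02722223  0.25010869] [ 0.25896516  1.30120418 -1.40941567] 0.027786322632490784 [-0.10052157  0.66481097 -0.04279877]
pose err (array([-1.18, -0.14,  0.07]), array([-0.16,  0.01, -0.12]))
scene [308.88364618 183.13866879]
```

View pics/scene10z.png

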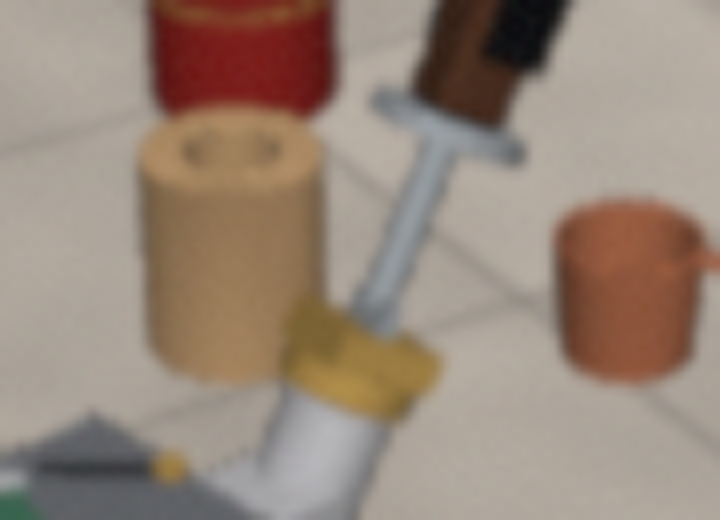

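Request:
apply_moves --series '[[[0, 0, 0.02], [5, 0, 0], -1], [[0, 0, 0.04], [10, 0, 0], -1], [[0, -0.01, 0.06], [15, 0, 0], -1], [[0, -0.02, 0.09], [20, 0, 0], -1], [[0, -0.02, 0.11], [25, 0, 0], -1], [[0, -0.03, 0.13], [30, 0, 0], -1], [[0, -0.05, 0.14], [35, 0, 0], -1], [[0, -0.06, 0.16], [40, 0, 0], -1], [[0, -0.07, 0.18], [45, 0, 0], -1], [[0, -0.07, 0.18], [45, 0, 0], -1]]'

```text
time: 13.15
position: [0.5022, -0.0256, 0.2508]
ee_rot: [-0.468, 1.049, 0.17]
contact_force: [-1.6, 1.8, -1.6]
opening: 0.0277
```

```bash
cat > look.py <<'E'
from h import *
import sys
from bench import sense
tag=sys.argv[1]
s=sense(); print(np.round(s['q'],3),s['position'],s['contact_force'],s['moment'],s['opening'])
R0=rpy(s['ee_rot']); z=R0[:,2]; print('turn deg',np.degrees(np.arctan2(z@u2,z@gy))-17.7,'tilt',np.degrees(np.arccos(-R0[:,0]@n)))
out=[]
for nm in ('top','scene'):
    p,d,K,T=grab(nm,nm+tag); c=proj(M,K,T)[0]; u,v=map(int,c)
    if nm=='top': v-=12
    out.append(cv2.resize(p[v-30:v+35,u-45:u+35,::-1],None,fx=5,fy=5,interpolation=cv2.INTER_CUBIC))
cv2.imwrite(f'pics/l{tag}.png',np.hstack(out))
E
python3 look.py 11
```

```text
[ 0.477 -0.299 -0.362  2.179 -0.35   0.763  0.936] [ 0.50217774 -0.02556241  0.25079773] [-1.58333491  1.75293841 -1.57990996] [0.20010243 1.04967906 0.25016898] 0.027661159448698264
turn deg 45.38667926197775 tilt 0.1360209901708107
```

View pics/l11.png

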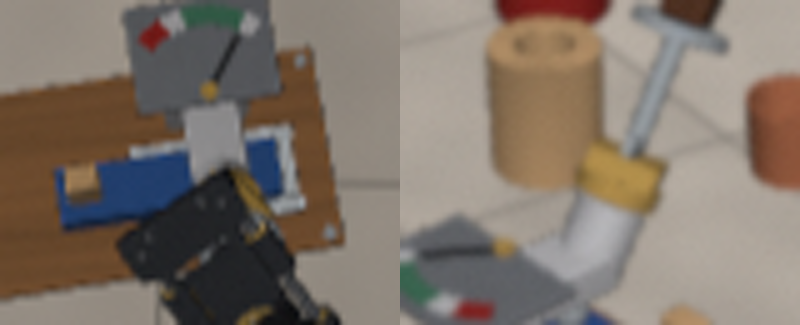

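```bash
cat > ptr.py <<'E'
from h import *
import sys
def ang(tag,nm):
    p,d,K,T=load(tag+'.npz'); piv=np.array(PIV[nm]) if nm in PIV else None
    h=cv2.cvtColor(p,cv2.COLOR_RGB2HSV).astype(int)
    x0,y0,x1,y1=ROI[nm]; f=6
    c=cv2.resize(p[y0:y1,x0:x1],None,fx=f,fy=f,interpolation=cv2.INTER_CUBIC); hv=cv2.cvtColor(c,cv2.COLOR_RGB2HSV).astype(int)
    dk=(hv[...,2]<DK[nm])&(hv[...,1]<90)
    nl,lab,st,ce=cv2.connectedComponentsWithStats(dk.astype('uint8'))
    i=1+np.argmax(st[1:,4]); yy,xx=np.where(lab==i); Q=(np.c_[xx,yy]+.5)/f-.5+[x0,y0]
    P=onplane(Q,.13,K,T)[:,:2]; m=P.mean(0); v=np.linalg.svd(P-m,full_matrices=False)[2][0]
    ext=np.ptp((P-m)@v)
    g=np.array([gx[:2],gy[:2]])@v
    if g[0]<0: g=-g
    return np.arctan2(g[1],g[0]),ext,st[i,4]
ROI={'top':(303,166,332,191)}; PIV={}; DK={'top':75}
if __name__=='__main__':
    for t in sys.argv[1:]: print(t,ang(t,'top'))
E
python3 ptr.py top0 t4 top9 top11
python3 -c "
from h import *
p=load('top11.npz')[0]; cv2.imwrite('pics/d11.png',cv2.resize(p[160:195,300:335,::-1],None,fx=16,fy=16,interpolation=cv2.INTER_CUBIC))"
```

```text
top0 (np.float64(-0.7551709778094625), np.float64(0.03820863415894267), np.int32(831))
t4 (np.float64(-0.7516455787955993), np.float64(0.037571730697565614), np.int32(719))
top9 (np.float64(-0.7508541258911297), np.float64(0.037572224790565045), np.int32(737))
top11 (np.float64(-0.6063293930999675), np.float64(0.03748669625288735), np.int32(791))
```

View pics/d11.png

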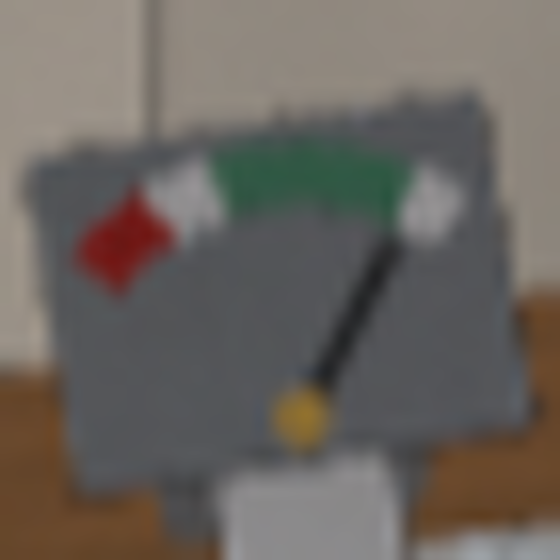

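Request:
apply_moves --series '[[[0, 0, 0.02], [4, 0, 0], -1], [[0, 0, 0.03], [8, 0, 0], -1], [[0, 0, 0.05], [12, 0, 0], -1], [[0, -0.01, 0.07], [16, 0, 0], -1], [[0, -0.01, 0.08], [17.5, 0, 0], -1], [[0, -0.01, 0.08], [17.5, 0, 0], -1]]'

```text
time: 13.75
position: [0.5027, -0.0252, 0.2511]
ee_rot: [-0.171, 1.05, 0.17]
contact_force: [-1.5, 0.3, -2.1]
opening: 0.0273
```

```bash
python3 look.py 12; python3 ptr.py top12
```

```text
[ 0.538 -0.301 -0.411  2.175 -0.376  0.768  0.663] [ 0.50274092 -0.02523768  0.25112168] [-1.48172026  0.31360138 -2.14492786] [-0.0647611   1.05470412  0.16825098] 0.027317635336883427
turn deg 62.408991231802474 tilt 0.1424143297647907
top12 (np.float64(-0.26046469743708534), np.float64(0.0365831256890944), np.int32(722))
```

View pics/l12.png

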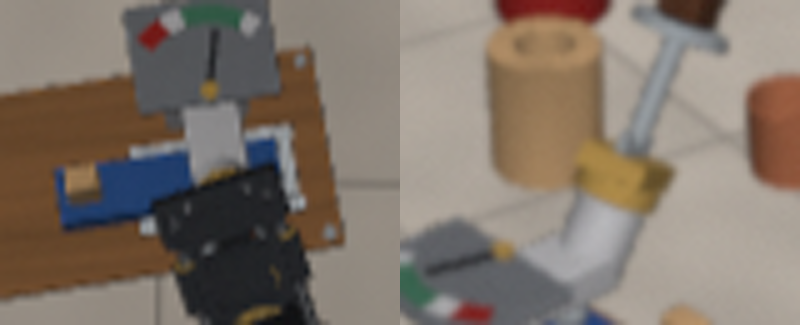

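Request:
apply_moves --series '[[[0, 0, -0.01], [-2, 0, 0], -1], [[0, 0, -0.02], [-4, 0, 0], -1], [[0, 0, -0.02], [-4, 0, 0], -1], [[-0.5, 0, -0.02], [-4, 0, 0], -1], [[-1.2, 0, -0.02], [-4, 0, 0], -1], [[-2, 0, -0.02], [-4, 0, 0], -1], [[-4, 0, -0.02], [-4, 0, 0], -1], [[-6, 0, 0], [-4, 0, 0], -1], [[-6, 0, 0], [-4, 0, 0], -1]]'

```text
time: 14.6
position: [0.4785, -0.0335, 0.3041]
ee_rot: [-0.24, 1.052, 0.169]
contact_force: [0.4, -0.6, -2.0]
opening: 0.0276
```

```bash
python3 look.py 13; python3 ptr.py top13
python3 - <<'E'
from h import *
from bench import sense
s=sense()
# stand pose: tool at yaw -12.6, driver axis at tool y -2.2mm
Rd=Rdown(np.radians(-12.6))
print('q',s['q']); print(move([0.4898,-0.2423,0.31],Rd,s))
E
```

```text
[ 0.316 -0.381 -0.189  2.132 -0.273  0.899  0.648] [ 0.47854506 -0.03354702  0.30412492] [ 0.42664868 -0.64050047 -2.04854837] [-0.12777251  0.65238848  0.03509714] 0.027632196360652526
turn deg 58.541647015855474 tilt 0.2764736008037002
top13 (np.float64(-0.26734485144966613), np.float64(0.03626704537917847), np.int32(727))
q [ 0.31452841 -0.38141713 -0.19114301  2.13324948 -0.27568129  0.89732163
  0.65054987]
(array([ -1.82, -19.91,  -6.81]), array([35.41, 30.17, -2.34]))
```

View pics/l13.png

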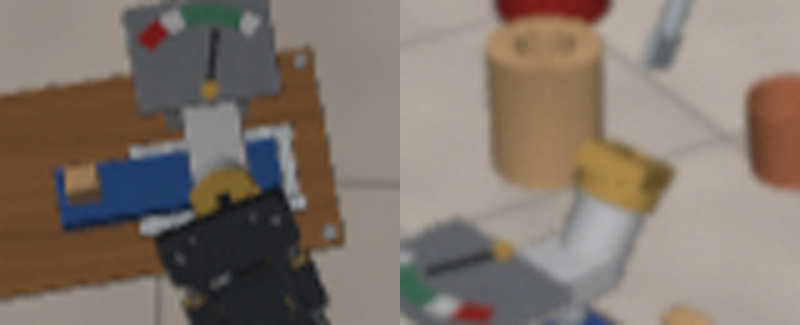

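Request:
apply_moves --series '[[[-0.2, -2, -0.8], [5, 4, 0], -1], [[-0.4, -4.5, -1.6], [10, 8, -0.5], -1], [[-0.6, -7, -2.4], [14, 12, -0.9], -1], [[-0.8, -9.5, -3.2], [18, 15, -1.2], -1], [[-1, -12, -4], [22, 19, -1.5], -1], [[-1.2, -14.5, -5], [26, 22, -1.8], -1], [[-1.5, -17, -6], [30, 26, -2], -1], [[-1.8, -19.9, -6.8], [35.4, 30.2, -2.3], -1], [[-1.8, -19.9, -6.8], [35.4, 30.2, -2.3], -1], [[-1.8, -19.9, -6.8], [35.4, 30.2, -2.3], -1], [[-1.8, -19.9, -6.8], [35.4, 30.2, -2.3], -1]]'

```text
time: 15.62
position: [0.4901, -0.2414, 0.3097]
ee_rot: [1.694, 1.568, 1.476]
contact_force: [-0.6, 0.8, -1.7]
opening: 0.0278
```

```bash
python3 - <<'E'
from h import *
from bench import sense
s=sense()
Rd=Rdown(np.radians(-12.6))
print('q',s['q'],s['opening']); print(move([0.4898,-0.2423,0.31],Rd,s))
p,d,K,T=grab('wrist','w14'); grab('scene','s14')
ct=np.load('camtool.npz')
def tp(u,v):
    z=d[v,u]; return np.round(ct['R']@(np.array([(u-K[0,2])/K[0,0],(v-K[1,2])/K[1,1],1])*z)+ct['t'],4)
print('handle face',[tp(324,v) for v in range(220,250,9)],'collar',tp(324,200))
cv2.imwrite('pics/w14z.png',cv2.resize(p[120:250,240:420,::-1],None,fx=4,fy=4,interpolation=cv2.INTER_CUBIC))
E
```

```text
q [ 0.51754593  0.10429386 -0.15201941  1.61066068  0.01364462  1.4284745
  0.14618399] 0.027784740173206073
(array([-0.03, -0.09, -0.01]), array([ 0.1 , -0.02, -0.13]))
handle face [array([-0.1406,  0.0769, -0.0006]), array([ 0.02  ,  0.0109, -0.0005]), array([ 0.0074,  0.011 , -0.0005]), array([-0.0043,  0.0114, -0.0005])] collar [ 0.0444  0.0208 -0.0004]
```

View pics/w14z.png

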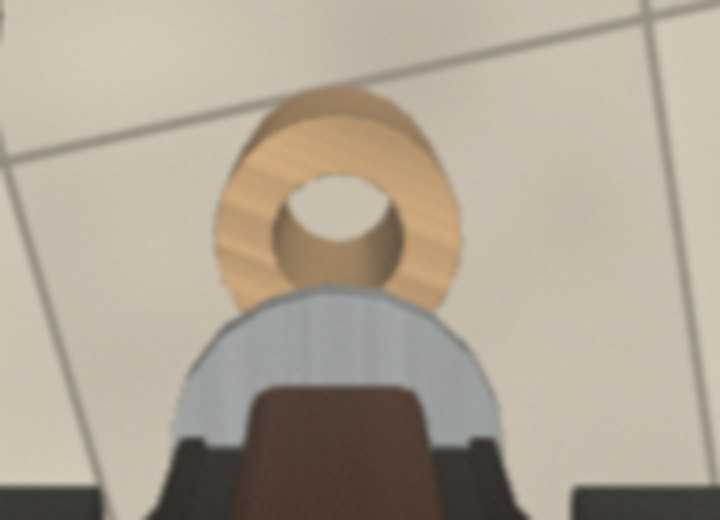

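Request:
apply_moves --series '[[[2, -0.1, 0], [0, 0, 0], -1], [[5, -0.1, 0], [0, 0, 0], -1], [[8, -0.1, 0], [0, 0, 0], -1], [[11, -0.1, 0], [0, 0, 0], -1], [[13.5, -0.1, 0], [0, 0, 0], -1], [[15.2, -0.1, 0], [0, 0, 0], -1], [[16, -0.1, 0], [0, 0, 0], -1], [[16.4, -0.1, 0], [0, 0, 0], -1], [[16.5, -0.1, 0], [0, 0, 0], -1], [[16.5, -0.1, 0], [0, 0, 0], -1]]'

```text
time: 16.55
position: [0.4905, -0.2417, 0.1468]
ee_rot: [0.283, 1.568, 0.066]
contact_force: [0.7, 0.3, -0.9]
opening: 0.0276
```

```bash
python3 - <<'E'
from h import *
from bench import sense
s=sense()
print(s['position'],s['contact_force'],s['opening'])
p,d,K,T=grab('scene','s15')
cv2.imwrite('pics/s15z.png',cv2.resize(p[110:200,250:350,::-1],None,fx=6,fy=6,interpolation=cv2.INTER_CUBIC))
E
```

```text
[ 0.49046561 -0.24174262  0.1468325 ] [ 0.71452435  0.34592642 -0.89341712] 0.02759231552835779
```

View pics/s15z.png

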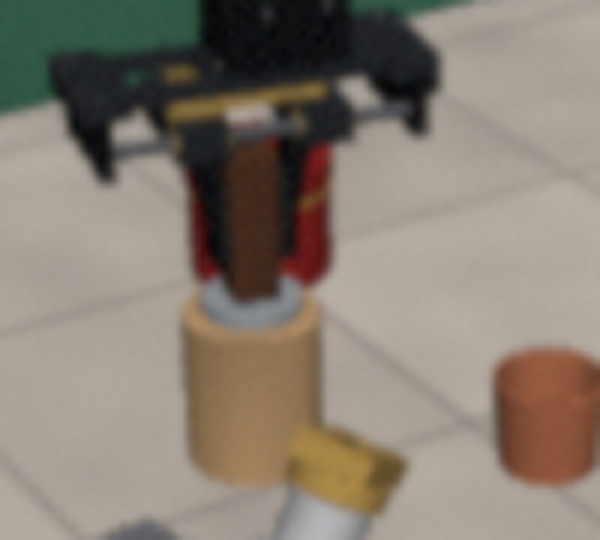

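Request:
apply_moves --series '[[[0.15, 0, 0], [0, 0, 0], -1], [[0.3, 0, 0], [0, 0, 0], -1], [[0.35, 0, 0], [0, 0, 0], -1]]'

```text
time: 16.85
position: [0.4909, -0.242, 0.1439]
ee_rot: [0.149, 1.567, -0.069]
contact_force: [-0.3, 1.0, -1.8]
opening: 0.0275
```

Request:
apply_moves --series '[[[0.05, 0, 0], [0, 0, 0], -1], [[0.05, 0, 0], [0, 0, 0], -1]]'

```text
time: 17.02
position: [0.4909, -0.242, 0.1438]
ee_rot: [0.127, 1.567, -0.09]
contact_force: [-1.6, 0.8, 2.8]
opening: 0.0278
```

Contact is felt (force z went from -1.8 to +2.8 N), so the collar is resting. I'll release and rise.

Request:
apply_moves --series '[[[0, 0, 0], [0, 0, 0], 0], [[0, 0, 0], [0, 0, 0], 0.5], [[0, 0, 0], [0, 0, 0], 1], [[0, 0, 0], [0, 0, 0], 1], [[0, 0, 0], [0, 0, 0], 1], [[0, 0, 0], [0, 0, 0], 1], [[0, 0, 0], [0, 0, 0], 1], [[0, 0, 0], [0, 0, 0], 1], [[-2, 0, 0], [0, 0, 0], 1], [[-5, 0, 0], [0, 0, 0], 1], [[-8, 0, 0], [0, 0, 0], 1], [[-12, 0, 0], [0, 0, 0], 1]]'

```text
time: 18.02
position: [0.4893, -0.2415, 0.2633]
ee_rot: [0.953, 1.569, 0.736]
contact_force: [0.9, -0.3, -0.2]
opening: 0.0864
```

Request:
apply_moves --series '[[[-3, -4, 0], [0, 0, 0], 1], [[-4, -8, 0], [0, 0, 0], 1], [[-4, -12, 0], [0, 0, 0], 1], [[-4, -14, 0], [0, 0, 0], 1], [[-4, -14, 0], [0, 0, 0], 1], [[-4, -14, 0], [0, 0, 0], 1], [[-4, -14, 0], [0, 0, 0], 1]]'

```text
time: 18.6
position: [0.4595, -0.3775, 0.3029]
ee_rot: [1.281, 1.569, 1.065]
contact_force: [0.4, 0.9, -0.2]
opening: 0.087
```

```bash
python3 look.py 16; python3 ptr.py top16
python3 - <<'E'
from h import *
a=load('scene16.npz')[0];b=load('top16.npz')[0]
cv2.imwrite('pics/s16.png',a[:,:,::-1]);cv2.imwrite('pics/t16.png',cv2.resize(b[130:310,150:480,::-1],None,fx=2.4,fy=2.4,interpolation=cv2.INTER_CUBIC))
E
```

```text
[ 0.655  0.2   -0.049  1.514  0.008  1.428  0.39 ] [ 0.45945369 -0.37745787  0.30289217] [ 0.35516324  0.93824553 -0.20609111] [ 0.00241784 -0.09697238  0.02408376] 0.08699437894998778
turn deg 97.33952121615317 tilt 29.920450030728777
top16 (np.float64(-0.2657368426048572), np.float64(0.03619793833320624), np.int32(695))
```

View pics/s16.png

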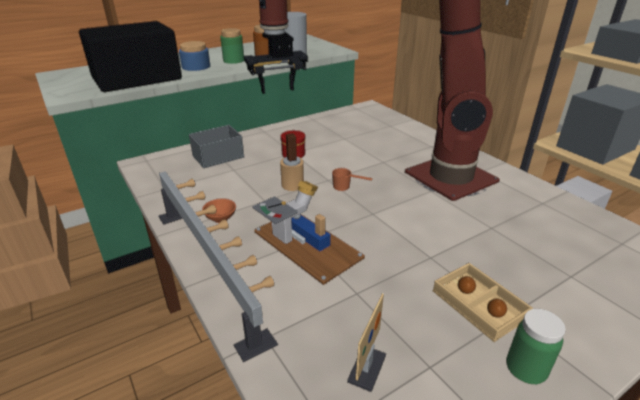

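View pics/t16.png

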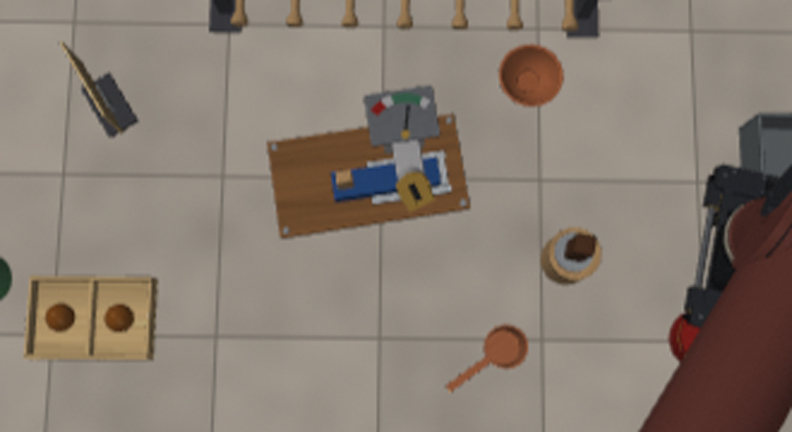

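The pictures show the driver upright in the stand at scene (292,160). The block is home and the pointer is in the green, at 0.49 rad from its zero. The cup, bowl, tin and marbles are where they were. I'm handing in.

```bash
python3 -c "
from bench import job
print(job.finish_job())"
```

```text
the job is handed in; nothing more can be done
None
```

The job is done and handed in, at about 18.7 s of the 64 s allowed; no verdict was reported.

- **Block:** I pushed it along the channel until the reaction force rose to about 18 N against the end stop. The travel agreed with the camera estimate to about 1 mm.
- **Screw:** I turned it about 62° clockwise with the driver. The top camera then read the pointer at 0.49 rad, in the middle of the green. It still read about 0.49 after the driver was withdrawn and again in the last picture. It never came near the red.
- **Driver:** It stands upright in its stand, with the collar felt to rest on the top before I let go. The cup, bowl, tin and marbles looked unmoved in the last scene and top pictures.

Two things did not agree cleanly:

- **Driver in the grip:** One camera view put the driver's axis 1.4 mm off the tool's centre and another put it 3 mm off. I aligned the driver to the slot using the wrist camera in the insertion pose, and it went in without any noticeable force.
- **Joint 2 range:** While withdrawing from the screw, joint 2 read -0.381 rad, against a stated lower limit of -0.38. I moved it away at once. I can't tell whether that was sensor noise or a real 0.001 rad overrun.

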